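# Set up a filter light path on the optical rail

### The job

Set up the light path on the optical rail between the lamp and the viewing screen: the small table in the middle with the filter block on top, the lens between the lamp and the table, and the iris between the table and the screen, so that all five stand evenly spaced. Set each down gently, without dropping it: every carrier must sit fully down astride the rail, and the block flat inside the table's corner lips with its two windows looking along the rail. Leave the mouse, the objective case and the lens tissue where they are.

Things in the scene. Friction and masses are not known exactly. Their poses are not given: they have to be found in the camera images.
- rail: Fixed aluminium optical rail lying on the desk, 330 mm long (its x axis), 36 mm wide (y), 22 mm high, rounded top edges, fine graduation. Origin: centre of its underside, midway between lamp and screen. It cannot move.
- lamp: Fixed lamp clamped near one end of the rail: dark upright drum 44 mm across on a short post, finned top, white window towards either end; 105 mm above the desk. Origin: underside centre of its foot, 140 mm along the rail from the rail's origin; at which end varies. Foot 40 x 54 mm, as on the loose carriers.
- screen: Fixed viewing screen near the other end of the rail: upright white 64 mm square card, 5 mm thick, with a thin black cross, standing across the rail; top 109 mm above the desk. Origin: underside centre of its foot (40 x 54 mm), 140 mm along the rail from the rail's origin.
- lens: Loose lens carrier, 0.22 kg, 94 mm high. Saddle foot 40 (x) x 54 (y) x 24 mm, slot along x underneath 40 mm wide, 16 deep; clamp screw sticks out 10 mm at -y. On its post an upright black square plate, 54 mm (y) x 54 mm x 12 mm (x), centre 67 mm up, holds a glass lens in a 41 mm barrel 34 mm long (x). Either way round. Origin: underside centre, z up; 6 mm above the rail's origin when seated.
- iris: Loose iris carrier, 0.20 kg. Saddle foot 40 (x) x 54 (y) x 24 mm, slot along x underneath 40 mm wide, 16 deep; clamp screw sticks out 10 mm at -y. On its post an upright black ring, 52 mm across (y), 12 mm thick (x), centre 67 mm up, steel leaves with an 8 mm hole; small lever on top, 105 mm up. Either way round. Origin: underside centre, z up; 6 mm above the rail's origin when seated.
- table: Loose small table, 0.24 kg, 56 mm high. Saddle foot 40 (x) x 54 (y) x 24 mm, slot along x underneath 40 mm wide, 16 deep; clamp screw sticks out 10 mm at -y. On a post a bright plate, 60 mm (x) x 54 mm (y), 8 mm thick, top face 50 mm up; lips 5.5 mm high at its corners leave a seat 50 mm (x) x 40 mm (y). Either way round. Origin: underside centre, z up; 6 mm above the rail's origin when seated.
- filter: Loose black filter block, 46 mm (x) x 36 mm (y) x 34 mm high, 0.13 kg, bored through along x with a round glass window in either end; bright plate on top. Either way round. Origin: underside centre, z up. Flat in the table's seat its origin is 50 mm above the table's origin.
- mouse: Bystander: black computer mouse, 109 x 62 x 38 mm, loose. Origin: underside centre. To be left alone.
- objective_case: Bystander: clear round case with black foot, 44 mm across, 72 mm high, loose. Origin: underside centre. To be left alone.
- lens_tissue: Bystander: booklet of lens tissue, 56 x 81 x 9 mm, loose. Origin: underside centre. To be left alone.
Not all that is in view belongs to the job. What is shaped like the iris but orange is not meant.

How it is judged:
By the outcome, as a careful person would: the job done as asked, in the order asked, and still so for the second after the job is handed in, with the robot touching nothing.
It also fails if it takes over 120 s, if anything falls off the work surface, if the arm or the gripper's body presses on something with over 40 N, if the wrist force passes 120 N, or if a joint passes its speed limit or range.

### The arm

A 6-joint arm with a two-finger parallel gripper is mounted at the origin on a cart in front of the work surface, level with it; the furniture and walls round the work are solid. World frame = base frame: x ahead of the robot, y to its left, z up, the work surface at z = 0. Lengths are in m, angles in rad, forces in N, time in s.
With the tool pointing down it reaches from about 0.275 to 0.875 m from the base axis. Payload 12.5 kg.
Tool frame: the origin (TCP) lies midway between the tips of the shut fingers; the grasp point (between the pads) lies 19 mm behind it; z points along the fingers, y is the line along which they close (so a half turn about z gives the same grasp; the last joint's range is limited). The gripper opens to 85 mm and grips with 20 to 120 N. Pads are 22 mm wide; open, the fingers measure 114 mm over their backs; the gripper's body (76 mm by 85 mm) begins 54 mm behind the grasp point. The pads swing forward as they close: fully open they stand 13 mm farther back than shut.
Start: joints at [-1.433, 0.351, 1.652, -0, 1.139, -0.085], TCP at [0.122, -0.536, 0.231] pointing down, gripper open.
Joint ranges: [-2.75, 2.75], [-0.79, 2.1], [0.01, 2.65], [-1.57, 4.71], [0.07, 3.14], [-2.87, 2.87]. Speed limits (rad/s): [2.22, 2.22, 2.79, 3.14, 3.14, 3.14].

### API

Orientations are given as [roll, pitch, yaw] about the fixed x, y, z axes, in that order (R = Rz(yaw) Ry(pitch) Rx(roll)).
In Python, from station import robot gives the robot as it stands.
- The arm moves only by the tool drive_tool, never from a script. Its arguments are lists of equal length, an entry for each row: "offset": the shift along the tool's x, y, z scaled (see below), a list of three; "dr": the turn, a rotation vector about the tool's x, y, z scaled (see below), a list of three; "fingers": the opening, from 0 (shut) to 1 (fully open). In form: {"offset": [[dx, dy, dz], ...], "dr": [[rx, ry, rz], ...], "fingers": [fingers, ...]}. A call has exactly 5 rows; each row shifts and turns the commanded pose from where the row before left it, along the tool's axes as they then stand; what a row does not reach is not made up. The controller multiplies each number of a shift by 0.5 m and each number of a turn by 360 degrees. A row lasts 1/8 s, in which the tool goes at most 62.5 mm and 10.7 degrees, less where a joint would pass 70% of its speed; a pose out of reach is approached as far as the arm can. A call with a number of a shift or a turn outside -1 to 1 is refused whole. A call with a gripper value outside its range is refused whole. The fingers move at their own pace and stop on an object; "newtons" is the grip in N (left out, the last holds). Time passes only in rows, so rows that do not move let the fingers close, or fill a call up. It gives the time, the measured TCP pose, the force, the opening and the grip force at its end, in the units of the state.
- robot.state(): the state, without advancing time (a new reading comes with each control period).
- robot.snapshot(name): name is "side" or "top"; returns a dict with "frame" (384x512x3 uint8, red, green, blue), "fx", "fy", "cx", "cy" (pixels), "world_from_camera" (4x4, takes a point from camera to world coordinates). Camera axes: x right, y up, looking along -z (the intrinsics and any distortion apply to the point x, -y, -z); pixel columns grow to the right and rows downward; lengths in m; the calibration is good to about 2 mm. A picture is of the moment at which its call begins. There is no depth.
- robot.hand_in(): hands the job in; it is judged then, once.
The state is a dict: "time": time; "joint_pos": joint angles; "qvel": joint speeds; "joint_efforts": joint torques, N m; "eef_pos": TCP position; "eef_rot": TCP orientation; "force": force on the tool from outside, world axes, zero at the start; "moment": the same for the moment, N m; "finger_gap": opening from 0.0 (shut) to 1.0 (fully open); "grip_force": force on a finger pad.
Only numpy, scipy, OpenCV 4.12 (cv2) and the standard library are available. Lean on these libraries where they do the work, as an engineer would, in place of code of your own. Each camera call takes 0.05 s, during which the arm holds its last target. There are 200 camera calls.

## Working session

There is one attempt and no reset: what is moved stays moved. The work goes in short steps, Python scripts to look and compute and a tool call to move; the robot and the scene stay as the last step left them, time stands still between calls to the robot, and variables do not carry over. Pictures are saved under pics/ and viewed, at most 14 in all, crops included, and the job is handed in when it is done.

Besides the shell and the picture viewer there is one more tool, called after "Emit:" by a JSON object that holds its "fn" and its "kwargs". drive_tool: Moves the arm, as the interface text tells. Its arguments: {"type":"object","properties":{"offset":{"type":"array"},"dr":{"type":"array"},"fingers":{"type":"array"},"newtons":{"type":"number"}},"required":["offset","dr","fingers"]}

```bash
ls; mkdir -p pics
python3 - <<'E'
from station import robot
import cv2,pickle,numpy as np
np.set_printoptions(precision=4,suppress=True)
for n in("side","top"):
    s=robot.snapshot(n);pickle.dump(s,open(f'pics/{n}0.pkl','wb'))
    cv2.imwrite(f'pics/{n}0.png',cv2.resize(s['frame'][:,:,::-1],(800,600),interpolation=cv2.INTER_CUBIC))
    print({k:v for k,v in s.items() if k!='frame'})
print(robot.state())
E
```

```text
pics
{'fx': 355.0441938118538, 'fy': 355.0441938118538, 'cx': 252.54765710521406, 'cy': 190.28368455553488, 'world_from_camera': array([[-0.9965,  0.0301, -0.0785,  0.4812],
       [-0.0835, -0.465 ,  0.8814,  0.8774],
       [-0.01  ,  0.8848,  0.4658,  0.535 ],
       [ 0.    ,  0.    ,  0.    ,  1.    ]])}
{'fx': 352.2917628515685, 'fy': 352.2917628515685, 'cx': 254.55654677792236, 'cy': 195.22625328368278, 'world_from_camera': array([[ 0.0241,  0.9817, -0.1886,  0.3741],
       [-0.9997,  0.022 , -0.0134, -0.0431],
       [-0.009 ,  0.1889,  0.982 ,  1.1655],
       [ 0.    ,  0.    ,  0.    ,  1.    ]])}
{'time': 0.1, 'joint_pos': array([-1.4326,  0.3512,  1.6523, -0.    ,  1.1391, -0.0846]), 'qvel': array([-0.0008, -0.0006, -0.0015,  0.0005,  0.0007,  0.0002]), 'joint_efforts': array([  0.0007, -50.6831, -29.1877,  -0.0001,   0.0027,  -0.    ]), 'eef_pos': array([ 0.1215, -0.5361,  0.2308]), 'eef_rot': array([-3.1406, -0.0001,  0.2229]), 'force': array([ 0.3604, -0.2921, -1.1574]), 'moment': array([ 0.0291, -0.0154,  0.0122]), 'grip_force': 0.0, 'finger_gap': 1.003431318941622}
```

View pics/top0.png

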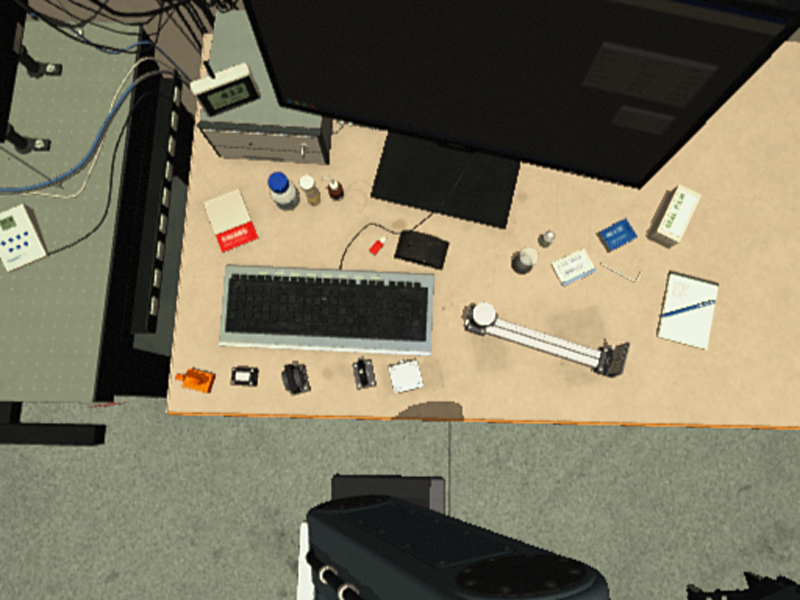

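View pics/side0.png

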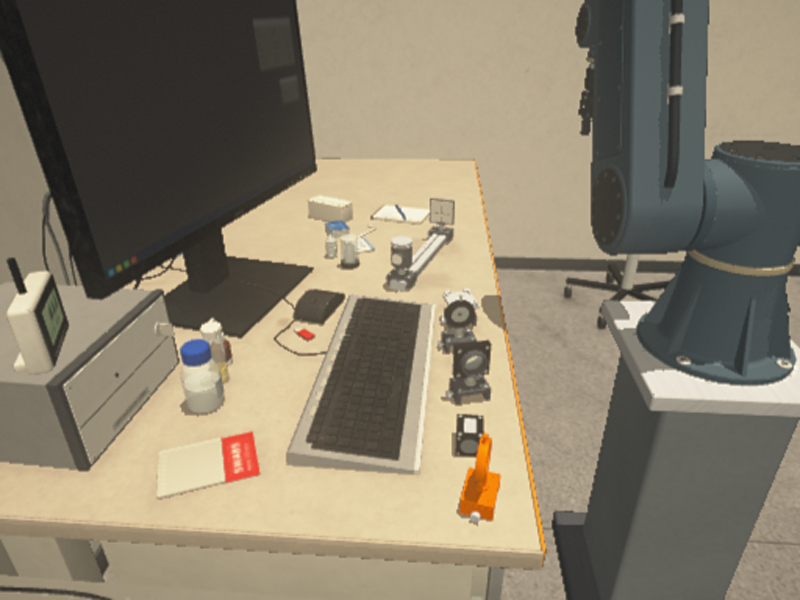

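The top view shows the loose row: orange decoy (195,380), filter (244,376), lens (295,377), iris (364,373), table (406,376). The lamp is at (483,315) and the screen at (612,358), both on the rail. In the side view, the iris is at (460,315), the lens at (470,370), the filter at (469,435) and the lamp at (400,262).

```bash
cat > h.py <<'E'
import numpy as np,cv2,pickle
from scipy.spatial.transform import Rotation as R
np.set_printoptions(precision=4,suppress=True)
def ray(s,uv):
    uv=np.atleast_2d(np.array(uv,float));T=s['world_from_camera']
    d=np.c_[(uv[:,0]-s['cx'])/s['fx'],-(uv[:,1]-s['cy'])/s['fy'],-np.ones(len(uv))]@T[:3,:3].T
    return T[:3,3],d
def plane(s,uv,z):
    o,d=ray(s,uv);return o+d*((z-o[2])/d[:,2])[:,None]
def proj(s,P):
    T=s['world_from_camera'];c=(np.atleast_2d(P)-T[:3,3])@T[:3,:3]
    return np.c_[s['cx']-s['fx']*c[:,0]/c[:,2],s['cy']+s['fy']*c[:,1]/c[:,2]]
def tri(s1,a,s2,b):
    o1,d1=ray(s1,a);o2,d2=ray(s2,b);out=[]
    for p,q in zip(d1,d2):
        t=np.linalg.lstsq(np.c_[p,-q],o2-o1,rcond=None)[0]
        A=o1+p*t[0];B=o2+q*t[1];out.append(np.r_[(A+B)/2,np.linalg.norm(A-B)])
    return np.array(out)
def crop(s,x0,y0,x1,y1,k,name):
    f=s['frame'][y0:y1,x0:x1,::-1];f=cv2.resize(f,None,fx=k,fy=k,interpolation=cv2.INTER_CUBIC)
    f=cv2.convertScaleAbs(f,alpha=1.2,beta=15)
    for x in range(x0-x0%-10,x1,10): cv2.line(f,(int((x-x0)*k),0),(int((x-x0)*k),4 if x%50 else 12),(255,0,255),1)
    for y in range(y0-y0%-10,y1,10): cv2.line(f,(0,int((y-y0)*k)),(4 if y%50 else 12,int((y-y0)*k)),(255,0,255),1)
    if name: cv2.imwrite('pics/'+name+'.png',f)
    return f
E
python3 - <<'E'
from h import *
t=pickle.load(open('pics/top0.pkl','rb'));s=pickle.load(open('pics/side0.pkl','rb'))
a=crop(t,110,225,280,260,4.7,None);b=crop(t,290,188,410,248,5,None)
h=a.shape[0]+b.shape[0]+5;m=np.zeros((h,800,3),np.uint8);m[:a.shape[0],:a.shape[1]]=a[:,:800];m[a.shape[0]+5:,:b.shape[1]]=b
cv2.imwrite('pics/c1.png',m)
a=crop(s,275,180,325,340,3.7,None);b=crop(s,240,115,300,190,7,None)
m=np.zeros((600,620,3),np.uint8);m[:a.shape[0],:a.shape[1]]=a;m[:b.shape[0],190:190+b.shape[1]]=b
cv2.imwrite('pics/c2.png',m)
E
```

```text
(no output)
```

View pics/c1.png

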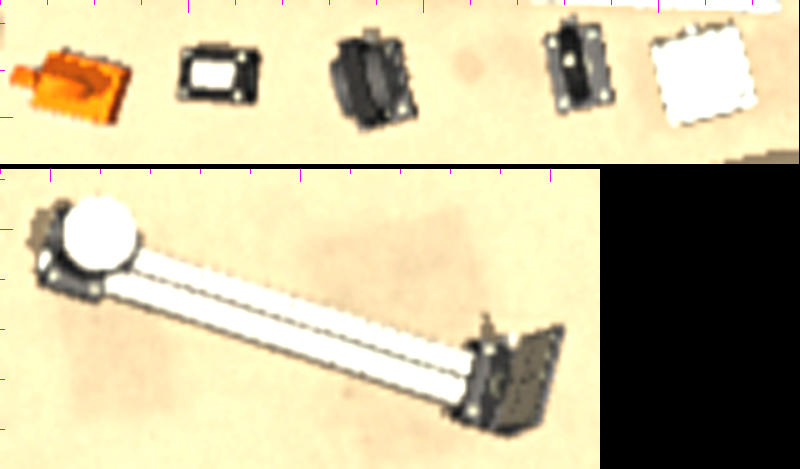

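View pics/c2.png

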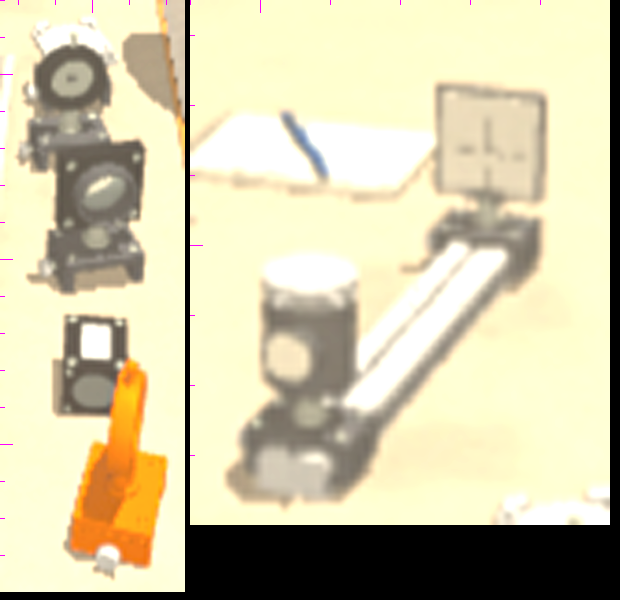

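c1: in the row, the filter's bright plate is at (214,74), the lens plate top runs (335,45)-(395,120), the iris ring bar is at (570,65) and the table plate at (705,75). On the rail, the lamp top is at (98,233), the groove runs (140,272)→(465,377), and the screen edge runs (560,328)-(505,432). c2 shows the same parts upright from the side, with the iris and lens clear of each other.

Run:
```python
from h import *
t=pickle.load(open('pics/top0.pkl','rb'));s=pickle.load(open('pics/side0.pkl','rb'))
A=lambda x,y:(x/4.7+110-.4,y/4.7+225-.4)
B=lambda x,y:(x/5+290-.4,(y-169)/5+188-.4)
C=lambda x,y:(x/3.7+275-.4,y/3.7+180-.4)
D=lambda x,y:((x-190)/7+240-.4,y/7+115-.4)
print('rail groove',plane(t,[B(140,272),B(465,377)],.022))
# rail edges by gradient along columns
g=cv2.cvtColor(t['frame'],cv2.COLOR_RGB2GRAY).astype(float)
print(g[200:232,345].astype(int));print(t['frame'][200:232,345].tolist())
print('lamp',tri(t,[B(98,233)],s,[D(310,272)]), plane(t,[B(98,233)],.105))
print('screen top corners',plane(t,[B(562,328),B(505,432)],.109),tri(t,[B(562,328)],s,[D(437,86)]),tri(t,[B(507,433)],s,[D(545,93)]))
print('filter',tri(t,[A(214,74)],s,[C(97,342)]),plane(t,[A(214,74)],.034))
print('filter plate',plane(t,[A(178,44),A(258,44),A(258,102),A(178,102)],.034))
print('table',plane(t,[A(652,42),A(738,25),A(758,102),A(678,122)],.055))
print('lens plate top',tri(t,[A(335,48),A(365,128)],s,[C(58,148),C(145,142)]),plane(t,[A(335,48),A(365,128)],.094))
print('iris', tri(t,[A(570,62)],s,[C(70,35)]),plane(t,[A(570,62)],.105),plane(t,[A(545,35),A(598,25),A(612,102),A(562,112)],.024))
print('lens foot',plane(t,[A(400,35),A(417,115)],.024))
```

```text
rail groove [[ 0.5551 -0.2351  0.022 ]
 [ 0.4912 -0.4443  0.022 ]]
[197 198 200 199 198 198 195 194 197 198 199 192 197 223 216 237 224 132
 180 239 238 240 235 144 122 201 204 201 200 198 198 196]
[[221, 194, 151], [221, 196, 151], [223, 198, 152], [223, 196, 152], [221, 195, 153], [221, 196, 152], [217, 192, 149], [219, 191, 148], [220, 194, 150], [222, 195, 151], [222, 197, 150], [215, 189, 147], [212, 195, 164], [230, 224, 202], [225, 216, 195], [242, 238, 221], [232, 224, 203], [137, 132, 119], [188, 179, 161], [244, 240, 225], [242, 238, 225], [243, 241, 227], [237, 238, 217], [151, 144, 128], [138, 120, 92], [225, 198, 153], [228, 201, 156], [224, 198, 154], [222, 198, 153], [221, 196, 152], [220, 196, 153], [219, 193, 148]]
lamp [[ 0.5637 -0.1959  0.1038  0.0039]] [[ 0.5655 -0.1958  0.105 ]]
screen top corners [[ 0.5131 -0.4731  0.109 ]
 [ 0.4501 -0.436   0.109 ]] [[ 0.5121 -0.4746  0.1051  0.0028]] [[ 0.4502 -0.4352  0.1144  0.0021]]
filter [[0.4354 0.2878 0.0318 0.0042]] [[0.4373 0.287  0.034 ]]
filter plate [[0.4571 0.3132 0.034 ]
 [0.4584 0.2584 0.034 ]
 [0.4192 0.2556 0.034 ]
 [0.4179 0.31   0.034 ]]
table [[ 0.4643 -0.0113  0.055 ]
 [ 0.477  -0.0686  0.055 ]
 [ 0.4262 -0.0828  0.055 ]
 [ 0.4118 -0.03    0.055 ]]
lens plate top [[0.4546 0.191  0.0997 0.0051]
 [0.4022 0.17   0.0934 0.0005]] [[0.4525 0.1924 0.094 ]
 [0.4019 0.1699 0.094 ]]
iris [[0.4469 0.0396 0.0996 0.0004]] [[0.4463 0.0392 0.105 ]] [[0.4699 0.0634 0.024 ]
 [0.4777 0.0272 0.024 ]
 [0.4253 0.0158 0.024 ]
 [0.4178 0.0497 0.024 ]]
lens foot [[0.4676 0.1634 0.024 ]
 [0.4134 0.1487 0.024 ]]
```

Run:
```python
from h import *
t=pickle.load(open('pics/top0.pkl','rb'));s=pickle.load(open('pics/side0.pkl','rb'))
f=t['frame'].astype(int)
def comp(S,m,box):
    x0,y0,x1,y1=box;k=np.zeros(m.shape,np.uint8);k[y0:y1,x0:x1]=m[y0:y1,x0:x1]
    n,l,st,c=cv2.connectedComponentsWithStats(k);i=1+np.argmax(st[1:,4]);return np.argwhere(l==i)[:,::-1],st[i]
def report(n,S,uv,z):
    P=plane(S,uv,z)[:,:2].astype(np.float32)*1000;r=cv2.minAreaRect(P);print(n,np.array(r[0]),np.array(r[1]),r[2],'mean',P.mean(0))
    print('  side corners mm',cv2.boxPoints(r).round(1).tolist())
white=f[:,:,2]>175
uv,st=comp(t,white,(246,228,275,256));report('table',t,uv,.051)
uv,st=comp(t,white,(146,230,166,250));report('filter',t,uv,.034);ft=uv.mean(0)
sf=s['frame'].astype(int)
uv,st=comp(s,sf[:,:,2]>150,(290,262,310,282));print('filter tri',tri(t,[ft],s,[uv.mean(0)]),len(uv))
uv,st=comp(s,sf[:,:,2]>165,(282,180,310,200));print(st)
dark=f.max(2)<130
for n,b,z in(('filter blk',(146,230,168,250),.034),('lens',(178,228,202,255),.094),('iris',(224,226,244,252),.024)):
    uv,st=comp(t,dark,b);print(st);report(n,t,uv,z)
vd=f.max(2)<60
uv,st=comp(t,vd,(228,226,240,252));report('iris ring',t,uv,.093)
uv,st=comp(t,vd,(178,228,194,255));report('lens plate',t,uv,.094)
# rail groove and edges at columns
g=cv2.cvtColor(t['frame'],cv2.COLOR_RGB2GRAY).astype(float)
G=[];E=[]
for c in range(325,378):
    r0=206+(c-325)*.325
    rr=np.arange(int(r0)-1,int(r0)+14);col=g[rr,c]
    w=np.clip(200-col,0,None);k=(abs(rr-(r0+4))<2.6);
    if w[k].sum()>0:G.append((c,(w*rr)[k].sum()/w[k].sum()))
G=np.array(G);p=np.polyfit(G[:,0],G[:,1],1);print('groove',p,np.std(np.polyval(p,G[:,0])-G[:,1]))
print(plane(t,[(325,np.polyval(p,325)),(377,np.polyval(p,377))],.022))
# profile along both stripes
for off in(-2.6,2.9):
    c=np.arange(305,392);r=np.polyval(p,c)+off
    v=cv2.remap(g.astype(np.float32),c[None].astype(np.float32),r[None].astype(np.float32),1)[0]
    print(off,list(zip(c[:25],v[:25].astype(int))),list(zip(c[66:],v[66:].astype(int))))
```

```text
table [442.7992 -46.335 ] [52.3038 58.8091] 15.34630298614502 mean [442.6724 -46.233 ]
  side corners mm [[409.79998779296875, -24.899999618530273], [425.3999938964844, -81.5999984741211], [475.79998779296875, -67.80000305175781], [460.20001220703125, -11.100000381469727]]
filter [436.8166 287.5152] [ 9.5416 25.8532] 1.3535815477371216 mean [436.9875 288.1078]
  side corners mm [[431.70001220703125, 300.29998779296875], [432.3999938964844, 274.5], [441.8999938964844, 274.70001220703125], [441.29998779296875, 300.6000061035156]]
filter tri [[0.4387 0.2843 0.0464 0.0047]] 88
[284 180  26  16 202]
[148 234  18  13 145]
filter blk [438.5684 283.0751] [38.1828 54.4562] 1.3420112133026123 mean [438.3667 281.7885]
  side corners mm [[418.79998779296875, 309.79998779296875], [420.1000061035156, 255.39999389648438], [458.29998779296875, 256.29998779296875], [457.0, 310.70001220703125]]
[180 231  19  22 283]
lens [433.5506 167.803 ] [61.3363 48.1664] 17.254655838012695 mean [432.4475 167.0008]
  side corners mm [[397.1000061035156, 181.6999969482422], [411.3999938964844, 135.6999969482422], [4
[... 3205 characters left out ...]
9)), (np.int64(329), np.int64(238))] [(np.int64(371), np.int64(239)), (np.int64(372), np.int64(238)), (np.int64(373), np.int64(238)), (np.int64(374), np.int64(239)), (np.int64(375), np.int64(237)), (np.int64(376), np.int64(238)), (np.int64(377), np.int64(238)), (np.int64(378), np.int64(236)), (np.int64(379), np.int64(237)), (np.int64(380), np.int64(240)), (np.int64(381), np.int64(245)), (np.int64(382), np.int64(232)), (np.int64(383), np.int64(72)), (np.int64(384), np.int64(80)), (np.int64(385), np.int64(87)), (np.int64(386), np.int64(45)), (np.int64(387), np.int64(38)), (np.int64(388), np.int64(38)), (np.int64(389), np.int64(44)), (np.int64(390), np.int64(69)), (np.int64(391), np.int64(77))]
```

```bash
cat >> h.py <<'E'
import json
def plan(tx,ty,tz,yaw,n,fing,dec=4):
    from station import robot
    s=robot.state();p=np.array(s['eef_pos']);Q=R.from_euler('xyz',s['eef_rot']);T=R.from_euler('xyz',[np.pi,0,np.radians(yaw)])
    rv=(Q.inv()*T).as_rotvec()/n;d=(np.array([tx,ty,tz])-p)/n
    off=[];dr=[]
    for i in range(n):
        off.append((Q.inv().apply(d)/.5).round(dec).tolist());dr.append((rv/2/np.pi).round(dec).tolist());Q=Q*R.from_rotvec(rv)
    print('step mm',np.linalg.norm(d)*1e3,'deg',np.degrees(np.linalg.norm(rv)))
    for k in range(0,n,5):print(json.dumps({"offset":off[k:k+5],"dr":dr[k:k+5]}))
def st():
    from station import robot
    s=robot.state();print(s['time'],s['eef_pos'],np.degrees(s['eef_rot']),s['force'],s['finger_gap'],s['grip_force'])
E
python3 -c "
from h import *
plan(.443,-.046,.15,105.3,10,1,3)"
```

```text
step mm 59.168104431353015 deg 9.25315389480576
{"offset": [[0.084, -0.081, 0.016], [0.096, -0.067, 0.016], [0.106, -0.05, 0.016], [0.113, -0.033, 0.016], [0.116, -0.014, 0.016]], "dr": [[-0.0, -0.0, -0.026], [-0.0, -0.0, -0.026], [-0.0, -0.0, -0.026], [-0.0, -0.0, -0.026], [-0.0, -0.0, -0.026]]}
{"offset": [[0.117, 0.005, 0.016], [0.115, 0.023, 0.016], [0.11, 0.042, 0.016], [0.101, 0.059, 0.016], [0.091, 0.074, 0.016]], "dr": [[-0.0, -0.0, -0.026], [-0.0, -0.0, -0.026], [-0.0, -0.0, -0.026], [-0.0, -0.0, -0.026], [-0.0, -0.0, -0.026]]}
```

Emit:
{"fn": "drive_tool", "kwargs": {"offset": [[0.084,-0.081,0.016],[0.096,-0.067,0.016],[0.106,-0.05,0.016],[0.113,-0.033,0.016],[0.116,-0.014,0.016]], "dr": [[0,0,-0.026],[0,0,-0.026],[0,0,-0.026],[0,0,-0.026],[0,0,-0.026]], "fingers": [1,1,1,1,1], "newtons": 40}}

```text
time: 0.72
eef_pos: [0.2818, -0.2893, 0.191]
eef_rot: [3.141, -0.0, 1.045]
force: [0.8, -1.4, 0.2]
finger_gap: 1.0
grip_force: 0.0
```

Emit:
{"fn": "drive_tool", "kwargs": {"offset": [[0.117,0.005,0.016],[0.115,0.023,0.016],[0.11,0.042,0.016],[0.101,0.059,0.016],[0.091,0.074,0.016]], "dr": [[0,0,-0.026],[0,0,-0.026],[0,0,-0.026],[0,0,-0.026],[0,0,-0.026]], "fingers": [1,1,1,1,1]}}

```text
time: 1.35
eef_pos: [0.4397, -0.0419, 0.151]
eef_rot: [3.141, 0.0, 1.862]
force: [0.2, -1.0, 1.2]
finger_gap: 1.0
grip_force: 0.0
```

Emit:
{"fn": "drive_tool", "kwargs": {"offset": [[0,0,0],[0,0,0],[0,0,0],[0,0,0],[0,0,0]], "dr": [[0,0,0],[0,0,0],[0,0,0],[0,0,0],[0,0,0]], "fingers": [1,1,1,1,1]}}

```text
time: 1.98
eef_pos: [0.4388, -0.0444, 0.1514]
eef_rot: [3.141, 0.0, 1.855]
force: [-0.7, 1.0, 0.3]
finger_gap: 1.003
grip_force: 0.0
```

Run:
```python
from h import *
from station import robot
st()
t=robot.snapshot('top');s=robot.snapshot('side')
pickle.dump((t,s),open('pics/1.pkl','wb'))
a=crop(t,180,190,300,260,6,None);b=crop(s,255,90,335,240,2.5,None)
cv2.imwrite('pics/d1.png',np.hstack([a[:375],b[:375]])[:, :]) if 0 else None
m=np.zeros((420,720+0,3),np.uint8);m[:420,:720]=a;cv2.imwrite('pics/d1.png',m)
plan(.443,-.046,.024,105.3,5,1,3)
```

```text
1.975 [ 0.4388 -0.0444  0.1514] [179.9871   0.0059 106.2884] [-0.7485  0.9512  0.3358] 1.0025004338591725 0.0
step mm 25.489809591706102 deg 0.20481018660464334
{"offset": [[-0.001, 0.001, 0.051], [-0.001, 0.001, 0.051], [-0.001, 0.001, 0.051], [-0.001, 0.001, 0.051], [-0.001, 0.001, 0.051]], "dr": [[0.0, 0.0, 0.001], [0.0, 0.0, 0.001], [0.0, 0.0, 0.001], [0.0, 0.0, 0.001], [0.0, 0.0, 0.001]]}
```

Emit:
{"fn": "drive_tool", "kwargs": {"offset": [[-0.0035,0.008,0.06],[0,0,0.06],[0,0,0.06],[0,0,0.055],[0,0,0.02]], "dr": [[0,0,0.0027],[0,0,0],[0,0,0],[0,0,0],[0,0,0]], "fingers": [1,1,1,1,1]}}

```text
time: 2.7
eef_pos: [0.4426, -0.0443, 0.0227]
eef_rot: [-3.14, -0.001, 1.839]
force: [0.5, 0.8, -0.8]
finger_gap: 1.0
grip_force: 0.0
```

Emit:
{"fn": "drive_tool", "kwargs": {"offset": [[0,0,0],[0,0,0],[0,0,0],[0,0,0],[0,0,0]], "dr": [[0,0,0],[0,0,0],[0,0,0],[0,0,0],[0,0,0]], "fingers": [1,0.8,0.7,0.5,0.3]}}

```text
time: 3.32
eef_pos: [0.4436, -0.0444, 0.0247]
eef_rot: [3.141, 0.001, 1.84]
force: [-2.4, 0.5, 9.9]
finger_gap: 0.622
grip_force: 40.3
```

Emit:
{"fn": "drive_tool", "kwargs": {"offset": [[0,0,0],[0,0,0],[0,0,0],[0,0,0],[0,0,0]], "dr": [[0,0,0],[0,0,0],[0,0,0],[0,0,0],[0,0,0]], "fingers": [0,0,0,0,0]}}

```text
time: 3.95
eef_pos: [0.4436, -0.0444, 0.0246]
eef_rot: [3.141, 0.001, 1.839]
force: [-1.5, 0.4, 9.3]
finger_gap: 0.62
grip_force: 40.3
```

Run:
```python
from h import *
from station import robot
st()
t=robot.snapshot('top');s=robot.snapshot('side');pickle.dump((t,s),open('pics/2.pkl','wb'))
a=crop(t,210,200,290,265,5,None);b=crop(s,265,130,325,205,5.2,None)
m=np.zeros((400,720,3),np.uint8);m[:325,:400]=a;m[:390,405:717]=b;cv2.imwrite('pics/d2.png',m)
```

```text
3.95 [ 0.4436 -0.0444  0.0246] [179.9442   0.0287 105.3947] [-1.4642  0.4194  9.326 ] 0.6199377574192972 40.28675079345703
```

View pics/d2.png

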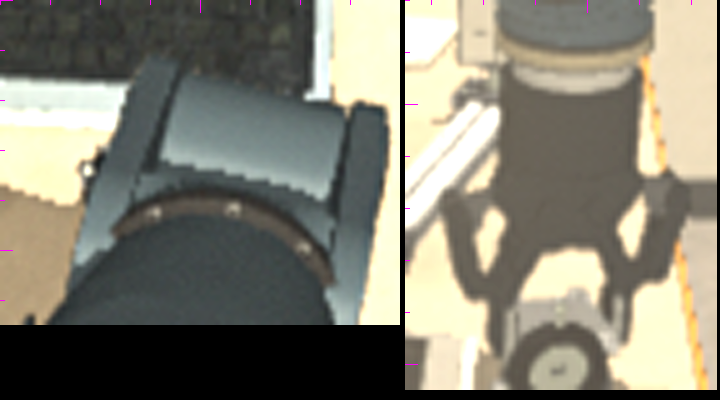

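Top and side views show the jaws astride the table plate, between about (90,170) and (385,110) in the top crop, and the gap of 0.62 matches 54 mm. Next I lift and carry.

Emit:
{"fn": "drive_tool", "kwargs": {"offset": [[0,0,-0.02],[0,0,-0.05],[0,0,-0.06],[0,0,-0.06],[0,0,-0.06]], "dr": [[0,0,0],[0,0,0],[0,0,0],[0,0,0],[0,0,0]], "fingers": [0,0,0,0,0]}}

```text
time: 4.68
eef_pos: [0.4429, -0.0443, 0.1503]
eef_rot: [3.141, 0.0, 1.839]
force: [-0.2, 0.0, -2.9]
finger_gap: 0.624
grip_force: 43.2
```

Run:
```python
from h import *
st();plan(.526,-.329,.15,73.05,10,0,3)
```

```text
4.675 [ 0.4429 -0.0443  0.1503] [179.9898   0.0051 105.3948] [-0.1899  0.0432 -2.908 ] 0.6240515111856727 43.205848932266235
step mm 29.65632925212989 deg 3.2344819061200223
{"offset": [[-0.059, 0.001, 0.0], [-0.059, 0.004, 0.0], [-0.059, 0.008, 0.0], [-0.058, 0.011, 0.0], [-0.058, 0.014, 0.0]], "dr": [[0.0, 0.0, 0.009], [0.0, 0.0, 0.009], [0.0, 0.0, 0.009], [0.0, 0.0, 0.009], [0.0, 0.0, 0.009]]}
{"offset": [[-0.057, 0.017, 0.0], [-0.056, 0.021, 0.0], [-0.054, 0.024, 0.0], [-0.053, 0.027, 0.0], [-0.051, 0.03, 0.0]], "dr": [[0.0, 0.0, 0.009], [0.0, 0.0, 0.009], [0.0, 0.0, 0.009], [0.0, 0.0, 0.009], [0.0, 0.0, 0.009]]}
```

Emit:
{"fn": "drive_tool", "kwargs": {"offset": [[-0.059,0.001,0.0],[-0.059,0.004,0.0],[-0.059,0.008,0.0],[-0.058,0.011,0.0],[-0.058,0.014,0.0]], "dr": [[0,0,0.009],[0,0,0.009],[0,0,0.009],[0,0,0.009],[0,0,0.009]], "fingers": [0,0,0,0,0]}}

```text
time: 5.3
eef_pos: [0.4848, -0.1875, 0.1493]
eef_rot: [3.142, 0.0, 1.555]
force: [-0.1, 1.2, -2.2]
finger_gap: 0.62
grip_force: 43.2
```

Emit:
{"fn": "drive_tool", "kwargs": {"offset": [[-0.057,0.017,0.0],[-0.056,0.021,0.0],[-0.054,0.024,0.0],[-0.053,0.027,0.0],[-0.051,0.03,0.0]], "dr": [[0,0,0.009],[0,0,0.009],[0,0,0.009],[0,0,0.009],[0,0,0.009]], "fingers": [0,0,0,0,0]}}

```text
time: 5.92
eef_pos: [0.5268, -0.3298, 0.1493]
eef_rot: [-3.141, -0.0, 1.272]
force: [0.3, 0.5, -2.2]
finger_gap: 0.617
grip_force: 43.2
```

Emit:
{"fn": "drive_tool", "kwargs": {"offset": [[0,0,0.04],[0,0,0.04],[0,0,0.04],[0,0,0.04],[0,0,0]], "dr": [[0,0,0],[0,0,0],[0,0,0],[0,0,0],[0,0,0]], "fingers": [0,0,0,0,0]}}

```text
time: 6.55
eef_pos: [0.526, -0.3285, 0.0672]
eef_rot: [-3.139, -0.001, 1.274]
force: [-0.6, 0.5, -2.2]
finger_gap: 0.625
grip_force: 43.2
```

Run:
```python
from h import *
from station import robot
st()
t=robot.snapshot('top');s=robot.snapshot('side');pickle.dump((t,s),open('pics/3.pkl','wb'))
a=crop(t,300,180,400,245,4.5,None);b=crop(s,240,100,300,190,5.6,None)
m=np.zeros((510,800,3),np.uint8);m[:a.shape[0],:450]=a;m[:b.shape[0],455:455+b.shape[1]]=b;cv2.imwrite('pics/d3.png',m)
plan(.526,-.329,.07,73.05,1,0,4)
```

```text
6.55 [ 0.526  -0.3285  0.0672] [-179.8396   -0.0567   72.9975] [-0.626   0.508  -2.2319] 0.6253962223848865 43.180920481681824
step mm 1.3698692842355789 deg 0.05171729056778557
{"offset": [[-0.0004, -0.002, -0.0018]], "dr": [[0.0, 0.0, -0.0001]]}
```

View pics/d3.png

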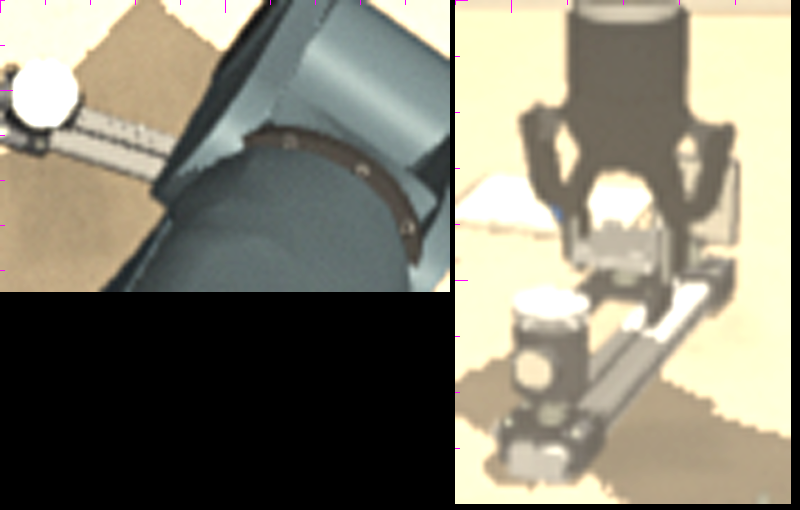

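The side crop shows the table hanging over the rail, with its foot around (620,290) and slot above the rail. The top view is covered by the arm. I lower gently and watch the force.

Emit:
{"fn": "drive_tool", "kwargs": {"offset": [[-0.0004,-0.001,0.012],[0,0,0.01],[0,0,0.01],[0,0,0.01],[0,0,0]], "dr": [[0,0,0],[0,0,0],[0,0,0],[0,0,0],[0,0,0]], "fingers": [0,0,0,0,0]}}

```text
time: 7.28
eef_pos: [0.5261, -0.329, 0.0473]
eef_rot: [-3.141, -0.0, 1.274]
force: [0.2, -0.1, -1.6]
finger_gap: 0.623
grip_force: 43.2
```

Emit:
{"fn": "drive_tool", "kwargs": {"offset": [[0,0,0.006],[0,0,0],[0,0,0],[0,0,0],[0,0,0]], "dr": [[0,0,0],[0,0,0],[0,0,0],[0,0,0],[0,0,0]], "fingers": [0,0,0,0,0]}}

```text
time: 7.9
eef_pos: [0.5263, -0.3291, 0.0448]
eef_rot: [3.142, 0.0, 1.274]
force: [0.3, 0.5, -2.0]
finger_gap: 0.624
grip_force: 43.2
```

Emit:
{"fn": "drive_tool", "kwargs": {"offset": [[0,0,0.006],[0,0,0.006],[0,0,0.005],[0,0,0],[0,0,0]], "dr": [[0,0,0],[0,0,0],[0,0,0],[0,0,0],[0,0,0]], "fingers": [0,0,0,0,0]}}

```text
time: 8.52
eef_pos: [0.5263, -0.3291, 0.0363]
eef_rot: [3.141, 0.0, 1.274]
force: [-0.4, 0.4, -2.3]
finger_gap: 0.626
grip_force: 43.2
```

Emit:
{"fn": "drive_tool", "kwargs": {"offset": [[0,0,0.004],[0,0,0.004],[0,0,0.002],[0,0,0],[0,0,0]], "dr": [[0,0,0],[0,0,0],[0,0,0],[0,0,0],[0,0,0]], "fingers": [0,0,0,0,0]}}

```text
time: 9.15
eef_pos: [0.5263, -0.3291, 0.0313]
eef_rot: [3.142, 0.0, 1.274]
force: [1.0, 0.2, -2.2]
finger_gap: 0.621
grip_force: 43.2
```

Emit:
{"fn": "drive_tool", "kwargs": {"offset": [[0,0,0.001],[0,0,0.001],[0,0,0.001],[0,0,0.0],[0,0,0]], "dr": [[0,0,0],[0,0,0],[0,0,0],[0,0,0],[0,0,0]], "fingers": [0,0,0,0,0]}}

```text
time: 9.78
eef_pos: [0.5263, -0.3291, 0.0307]
eef_rot: [3.141, 0.0, 1.274]
force: [-4.7, 2.6, 8.6]
finger_gap: 0.626
grip_force: 44.2
```

Emit:
{"fn": "drive_tool", "kwargs": {"offset": [[0,-0.002,0],[0,0,0],[0,0,0],[0,0,0],[0,0,0]], "dr": [[0,0,0],[0,0,0],[0,0,0],[0,0,0],[0,0,0]], "fingers": [0,0,0.62,0.66,0.7]}}

```text
time: 10.4
eef_pos: [0.5251, -0.3288, 0.0296]
eef_rot: [-3.141, -0.0, 1.274]
force: [-0.8, 0.3, -0.4]
finger_gap: 0.701
grip_force: 0.0
```

Emit:
{"fn": "drive_tool", "kwargs": {"offset": [[0,0,0],[0,0,0],[0,0,0],[0,0,0],[0,0,0]], "dr": [[0,0,0],[0,0,0],[0,0,0],[0,0,0],[0,0,0]], "fingers": [0.8,0.9,1,1,1]}}

```text
time: 11.02
eef_pos: [0.5253, -0.3288, 0.0298]
eef_rot: [3.142, -0.0, 1.274]
force: [-0.2, -0.5, -0.1]
finger_gap: 1.0
grip_force: 0.0
```

Emit:
{"fn": "drive_tool", "kwargs": {"offset": [[0,0,-0.03],[0,0,-0.06],[0,0,-0.1],[0,0,-0.06],[0,0,0]], "dr": [[0,0,0],[0,0,0],[0,0,0],[0,0,0],[0,0,0]], "fingers": [1,1,1,1,1]}}

```text
time: 11.65
eef_pos: [0.5264, -0.3296, 0.1584]
eef_rot: [3.136, 0.002, 1.274]
force: [-0.0, 0.3, -0.7]
finger_gap: 1.001
grip_force: 0.0
```

Run:
```python
from h import *
st();plan(.437,.285,.15,91.35,15,0,3)
```

```text
11.65 [ 0.5264 -0.3296  0.1584] [179.7004   0.1041  72.9944] [-0.0438  0.3409 -0.7475] 1.0013370463727789 0.0
step mm 41.40701577822069 deg 1.2238693719297837
{"offset": [[0.075, -0.035, 0.001], [0.076, -0.034, 0.001], [0.076, -0.032, 0.001], [0.077, -0.031, 0.001], [0.078, -0.029, 0.001]], "dr": [[0.0, 0.0, -0.003], [0.0, 0.0, -0.003], [0.0, 0.0, -0.003], [0.0, 0.0, -0.003], [0.0, 0.0, -0.003]]}
{"offset": [[0.078, -0.027, 0.001], [0.079, -0.026, 0.001], [0.079, -0.024, 0.001], [0.08, -0.022, 0.001], [0.08, -0.02, 0.001]], "dr": [[0.0, 0.0, -0.003], [0.0, 0.0, -0.003], [0.0, 0.0, -0.003], [0.0, 0.0, -0.003], [0.0, 0.0, -0.003]]}
{"offset": [[0.081, -0.019, 0.001], [0.081, -0.017, 0.001], [0.081, -0.015, 0.001], [0.082, -0.013, 0.001], [0.082, -0.012, 0.001]], "dr": [[0.0, 0.0, -0.003], [0.0, 0.0, -0.003], [0.0, 0.0, -0.003], [0.0, 0.0, -0.003], [0.0, 0.0, -0.003]]}
```

Emit:
{"fn": "drive_tool", "kwargs": {"offset": [[0.075,-0.035,0.001],[0.076,-0.034,0.001],[0.076,-0.032,0.001],[0.077,-0.031,0.001],[0.078,-0.029,0.001]], "dr": [[0,0,-0.003],[0,0,-0.003],[0,0,-0.003],[0,0,-0.003],[0,0,-0.003]], "fingers": [1,1,1,1,1]}}

```text
time: 12.28
eef_pos: [0.4957, -0.1221, 0.1519]
eef_rot: [-3.141, -0.0, 1.369]
force: [1.6, 1.0, 0.4]
finger_gap: 0.998
grip_force: 0.0
```

Emit:
{"fn": "drive_tool", "kwargs": {"offset": [[0.078,-0.027,0.001],[0.079,-0.026,0.001],[0.079,-0.024,0.001],[0.08,-0.022,0.001],[0.08,-0.02,0.001]], "dr": [[0,0,-0.003],[0,0,-0.003],[0,0,-0.003],[0,0,-0.003],[0,0,-0.003]], "fingers": [1,1,1,1,1]}}

```text
time: 12.9
eef_pos: [0.4695, 0.083, 0.1495]
eef_rot: [-3.141, 0.0, 1.463]
force: [0.4, -0.2, -0.3]
finger_gap: 0.999
grip_force: 0.0
```

Emit:
{"fn": "drive_tool", "kwargs": {"offset": [[0.081,-0.019,0.001],[0.081,-0.017,0.001],[0.081,-0.015,0.001],[0.082,-0.013,0.001],[0.082,-0.012,0.001]], "dr": [[0,0,-0.003],[0,0,-0.003],[0,0,-0.003],[0,0,-0.003],[0,0,-0.003]], "fingers": [0.85,0.8,0.75,0.75,0.75]}}

```text
time: 13.52
eef_pos: [0.446, 0.2887, 0.1469]
eef_rot: [-3.141, 0.0, 1.557]
force: [-0.1, -0.8, 0.6]
finger_gap: 0.752
grip_force: 0.0
```

Run:
```python
from h import *
from station import robot
t=robot.snapshot('top');s=robot.snapshot('side');pickle.dump((t,s),open('pics/4.pkl','wb'))
a=crop(t,300,180,400,245,4.5,None);b=crop(s,240,100,340,290,2.8,None)
m=np.zeros((540,740,3),np.uint8);m[:a.shape[0],:450]=a;m[:b.shape[0],455:455+b.shape[1]]=b;cv2.imwrite('pics/d4.png',m)
f=t['frame'].astype(int);k=np.zeros(f.shape[:2],np.uint8);k[205:228,335:365]=(f[205:228,335:365].min(2)>150)
# table plate: bright, compare brightness with rail
st();plan(.438,.287,.008,91.35,1,0,4)
```

```text
13.625 [0.4457 0.2902 0.1468] [-179.9726   -0.0162   89.3851] [-0.4552 -0.3533  0.015 ] 0.7548178253058235 0.0
step mm 139.1005025946288 deg 1.965177695610693
{"offset": [[-0.0066, -0.0153, 0.2777]], "dr": [[-0.0001, -0.0, -0.0055]]}
```

View pics/d4.png

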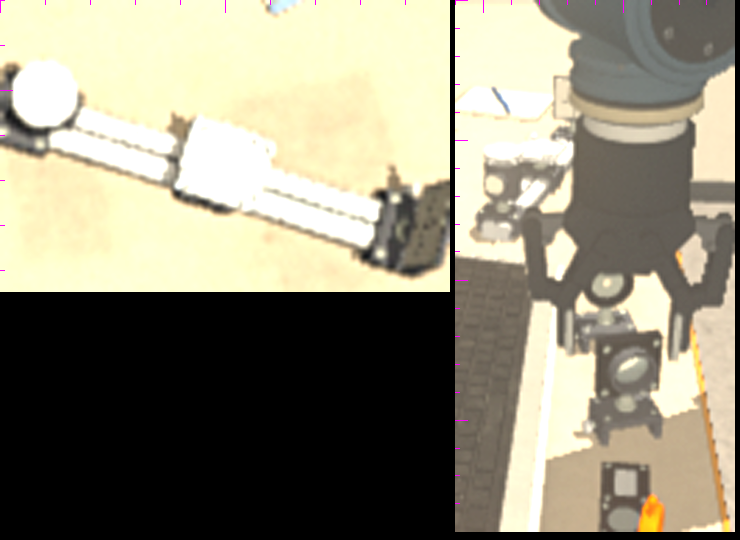

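The top crop shows the table seated astride the rail, plate centre near (225,163), with the rail visible on both sides. The side crop shows the gripper above the row. Next is the filter, with a narrower opening because the keyboard is close by.

Emit:
{"fn": "drive_tool", "kwargs": {"offset": [[-0.0066,-0.0153,0.05],[0,0,0.1],[0,0,0.07],[0,0,0.018],[0,0,0]], "dr": [[0,0,-0.0055],[0,0,0],[0,0,0],[0,0,0],[0,0,0]], "fingers": [0.62,0.62,0.62,0.62,0.62]}}

```text
time: 14.25
eef_pos: [0.4391, 0.2841, 0.0286]
eef_rot: [-3.141, 0.0, 1.591]
force: [-0.8, 0.1, -0.1]
finger_gap: 0.62
grip_force: 0.0
```

Run:
```python
from h import *
t,s=pickle.load(open('pics/4.pkl','rb'))
f=t['frame'].astype(int)
print(plane(t,[(349.6,215.8)],.057))
g=cv2.cvtColor(t['frame'],cv2.COLOR_RGB2GRAY).astype(np.float32)
p=[.3219,106.156]
for off in(-2.6,2.9):
    c=np.arange(330,372);r=np.polyval(p,c)+off
    v=cv2.remap(g,c[None].astype(np.float32),r[None].astype(np.float32),1)[0];print(off,list(zip(c.tolist(),v.astype(int).tolist())))
x=plane(t,[(150,223),(150,225)],.02);print(x)
st();plan(.438,.287,.008,91.35,1,0,4)
```

```text
[[ 0.5276 -0.3299  0.057 ]]
-2.6 [(330, 226), (331, 242), (332, 244), (333, 231), (334, 241), (335, 245), (336, 248), (337, 250), (338, 163), (339, 129), (340, 121), (341, 253), (342, 247), (343, 243), (344, 243), (345, 242), (346, 243), (347, 242), (348, 242), (349, 243), (350, 242), (351, 243), (352, 243), (353, 243), (354, 242), (355, 242), (356, 243), (357, 243), (358, 244), (359, 236), (360, 244), (361, 245), (362, 244), (363, 245), (364, 245), (365, 245), (366, 245), (367, 245), (368, 246), (369, 245), (370, 246), (371, 245)]
2.9 [(330, 244), (331, 245), (332, 244), (333, 244), (334, 246), (335, 249), (336, 227), (337, 148), (338, 126), (339, 112), (340, 244), (341, 238), (342, 240), (343, 244), (344, 244), (345, 244), (346, 245), (347, 244), (348, 245), (349, 244), (350, 244), (351, 244), (352, 243), (353, 242), (354, 244), (355, 243), (356, 192), (357, 245), (358, 245), (359, 246), (360, 244), (361, 245), (362, 245), (363, 244), (364, 245), (365, 245), (366, 244), (367, 246), (368, 245), (369, 244), (370, 245), (371, 245)]
[[0.494  0.3122 0.02  ]
 [0.4875 0.3117 0.02  ]]
14.25 [0.4391 0.2841 0.0286] [-179.9797    0.0123   91.1587] [-0.7967  0.1202 -0.0801] 0.6197366492832214 0.0
step mm 20.79482897514992 deg 0.19273130658328308
{"offset": [[0.0059, -0.002, 0.0411]], "dr": [[-0.0001, 0.0, -0.0005]]}
```

Emit:
{"fn": "drive_tool", "kwargs": {"offset": [[0.0079,-0.002,0.02],[0,0,0.017],[0,0,0.004],[0,0,0],[0,0,0]], "dr": [[0,0,0],[0,0,0],[0,0,0],[0,0,0],[0,0,0]], "fingers": [0.62,0.62,0.62,0.62,0.62]}}

```text
time: 14.88
eef_pos: [0.438, 0.2883, 0.008]
eef_rot: [3.141, -0.0, 1.591]
force: [0.5, -0.2, 0.2]
finger_gap: 0.62
grip_force: 0.0
```

Emit:
{"fn": "drive_tool", "kwargs": {"offset": [[0,0,0],[0,0,0],[0,0,0],[0,0,0],[0,0,0]], "dr": [[0,0,0],[0,0,0],[0,0,0],[0,0,0],[0,0,0]], "fingers": [0.5,0.4,0.2,0,0], "newtons": 30}}

```text
time: 15.5
eef_pos: [0.438, 0.2883, 0.0081]
eef_rot: [3.141, -0.0, 1.591]
force: [0.3, -1.6, 5.8]
finger_gap: 0.413
grip_force: 30.6
```

Emit:
{"fn": "drive_tool", "kwargs": {"offset": [[0,0,0],[0,0,0],[0,0,0],[0,0,0],[0,0,0]], "dr": [[0,0,0],[0,0,0],[0,0,0],[0,0,0],[0,0,0]], "fingers": [0,0,0,0,0]}}

```text
time: 16.12
eef_pos: [0.4381, 0.2883, 0.0081]
eef_rot: [3.141, -0.0, 1.591]
force: [-0.8, -1.0, 5.9]
finger_gap: 0.411
grip_force: 30.6
```

Run:
```python
from h import *
st()
t,s=pickle.load(open('pics/4.pkl','rb'))
crop(t,325,195,375,235,15,'d5')
```

```text
16.125 [0.4381 0.2883 0.0081] [179.9774  -0.0113  91.1731] [-0.7621 -1.0101  5.8803] 0.41075387605438335 30.55735945701599
```

View pics/d5.png

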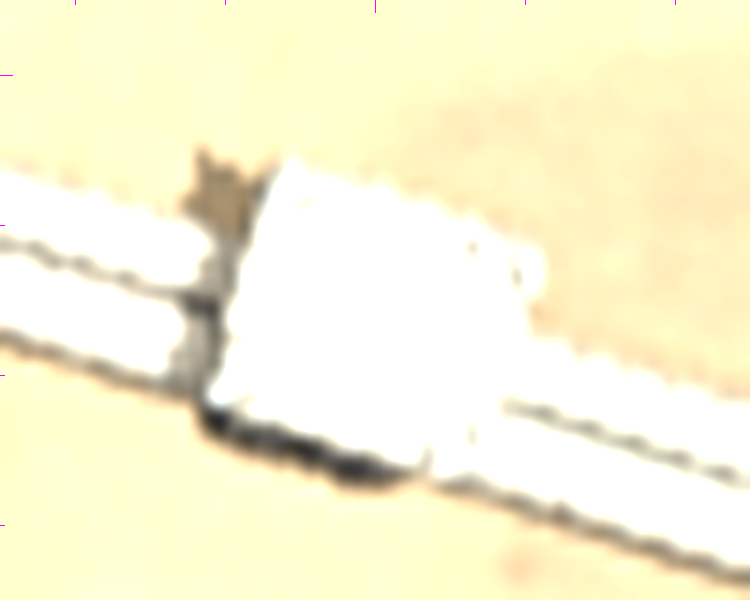

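The plate's corners are at about (285,158), (545,243), (210,400) and (465,480). The centre, near (369,357), is only about 2 mm towards the lamp from the middle. The filter is gripped with gap 0.41, about 36 mm.

Emit:
{"fn": "drive_tool", "kwargs": {"offset": [[0,0,-0.02],[0,0,-0.06],[0,0,-0.1],[0,0,-0.1],[0,0,0]], "dr": [[0,0,0],[0,0,0],[0,0,0],[0,0,0],[0,0,0]], "fingers": [0,0,0,0,0]}}

```text
time: 16.75
eef_pos: [0.4394, 0.2891, 0.1516]
eef_rot: [3.136, -0.003, 1.591]
force: [-0.0, -0.3, -1.7]
finger_gap: 0.421
grip_force: 30.4
```

Run:
```python
from h import *
t,s=pickle.load(open('pics/4.pkl','rb'))
C=np.array([.5255,-.3304]);u=np.array([-.2916,-.9565])
E=lambda x,y:(x/15+325-.47,y/15+195-.47)
for n,q,z in(('plateL',E(238,310),.056),('plateR',E(500,405),.06),('footmid',E(303,444),.018),('footL',E(203,412),.02),('footR',E(405,478),.02)):
    P=plane(t,[q],z)[0];d=P[:2]-C;print(n,P,'along u mm',d@u*1e3,'perp',d@np.array([.9565,-.2916])*1e3)
st();plan(.5253,-.3288,.145,73,15,0,3)
```

```text
plateL [ 0.529  -0.3012  0.056 ] along u mm -28.964636559282212 perp -5.218219903765269
plateR [ 0.5096 -0.3546  0.06  ] along u mm 27.74247297491817 perp -8.173701646962138
footmid [ 0.5052 -0.3235  0.018 ] along u mm -0.7348864296008389 perp -21.402908219402722
footL [ 0.5115 -0.3015  0.02  ] along u mm -23.575544830112463 perp -21.842482131798374
footR [ 0.4981 -0.3448  0.02  ] along u mm 21.77070111352916 perp -21.968939398887557
16.75 [0.4394 0.2891 0.1516] [179.6529  -0.1778  91.1787] [-0.0474 -0.3284 -1.7422] 0.42075131975157504 30.367029905319214
step mm 41.589825278971254 deg 1.2121515885687502
{"offset": [[-0.083, 0.01, 0.001], [-0.082, 0.011, 0.001], [-0.082, 0.013, 0.001], [-0.082, 0.015, 0.001], [-0.081, 0.017, 0.001]], "dr": [[0.0, -0.0, 0.003], [0.0, -0.0, 0.003], [0.0, -0.0, 0.003], [0.0, -0.0, 0.003], [0.0, -0.0, 0.003]]}
{"offset": [[-0.081, 0.018, 0.001], [-0.081, 0.02, 0.001], [-0.08, 0.022, 0.001], [-0.08, 0.024, 0.001], [-0.079, 0.025, 0.001]], "dr": [[0.0, -0.0, 0.003], [0.0, -0.0, 0.003], [0.0, -0.0, 0.003], [0.0, -0.0, 0.003], [0.0, -0.0, 0.003]]}
{"offset": [[-0.079, 0.027, 0.001], [-0.078, 0.029, 0.001], [-0.078, 0.03, 0.001], [-0.077, 0.032, 0.001], [-0.076, 0.033, 0.001]], "dr": [[0.0, -0.0, 0.003], [0.0, -0.0, 0.003], [0.0, -0.0, 0.003], [0.0, -0.0, 0.003], [0.0, -0.0, 0.003]]}
```

Emit:
{"fn": "drive_tool", "kwargs": {"offset": [[-0.083,0.01,0.001],[-0.082,0.011,0.001],[-0.082,0.013,0.001],[-0.082,0.015,0.001],[-0.081,0.017,0.001]], "dr": [[0,0,0.003],[0,0,0.003],[0,0,0.003],[0,0,0.003],[0,0,0.003]], "fingers": [0,0,0,0,0]}}

```text
time: 17.38
eef_pos: [0.4668, 0.0812, 0.1445]
eef_rot: [-3.14, 0.0, 1.496]
force: [1.3, -0.9, -2.5]
finger_gap: 0.419
grip_force: 30.2
```

Emit:
{"fn": "drive_tool", "kwargs": {"offset": [[-0.081,0.018,0.001],[-0.081,0.02,0.001],[-0.08,0.022,0.001],[-0.08,0.024,0.001],[-0.079,0.025,0.001]], "dr": [[0,0,0.003],[0,0,0.003],[0,0,0.003],[0,0,0.003],[0,0,0.003]], "fingers": [0,0,0,0,0]}}

```text
time: 18.0
eef_pos: [0.4987, -0.1241, 0.1419]
eef_rot: [-3.14, -0.0, 1.402]
force: [0.9, 0.8, -1.3]
finger_gap: 0.417
grip_force: 30.2
```

Emit:
{"fn": "drive_tool", "kwargs": {"offset": [[-0.079,0.027,0.001],[-0.078,0.029,0.001],[-0.078,0.03,0.001],[-0.077,0.032,0.001],[-0.07,0.033,0.001]], "dr": [[0,0,0.003],[0,0,0.003],[0,0,0.003],[0,0,0.003],[0,0,0.004]], "fingers": [0,0,0,0,0]}}

```text
time: 18.62
eef_pos: [0.5337, -0.3265, 0.1391]
eef_rot: [-3.14, -0.001, 1.301]
force: [-0.1, 0.6, -1.0]
finger_gap: 0.411
grip_force: 30.2
```

Emit:
{"fn": "drive_tool", "kwargs": {"offset": [[0,0,0.05],[0,0,0.04],[0,0,0.02],[0,0,0],[0,0,0]], "dr": [[0,0,0],[0,0,0],[0,0,0],[0,0,0],[0,0,0]], "fingers": [0,0,0,0,0]}}

```text
time: 19.25
eef_pos: [0.5347, -0.3253, 0.086]
eef_rot: [3.141, 0.0, 1.303]
force: [-0.1, -0.1, -1.2]
finger_gap: 0.412
grip_force: 30.3
```

Run:
```python
from h import *
st();plan(.5252,-.3290,.080,73,1,0,4)
```

```text
19.25 [ 0.5347 -0.3253  0.086 ] [179.9398   0.0219  74.6358] [-0.1077 -0.0966 -1.2312] 0.41228686978253615 30.333382487297058
step mm 11.846980505137832 deg 1.63705903640486
{"offset": [[-0.0121, -0.0164, 0.0121]], "dr": [[0.0002, 0.0001, 0.0045]]}
```

Emit:
{"fn": "drive_tool", "kwargs": {"offset": [[-0.0121,-0.0164,0],[0,0,0.01],[0,0,0.008],[0,0,0],[0,0,0]], "dr": [[0,0,0.0045],[0,0,0],[0,0,0],[0,0,0],[0,0,0]], "fingers": [0,0,0,0,0]}}

```text
time: 19.88
eef_pos: [0.5249, -0.329, 0.0763]
eef_rot: [3.142, 0.0, 1.274]
force: [0.5, -0.7, -0.5]
finger_gap: 0.418
grip_force: 30.3
```

Run:
```python
from h import *
st();plan(.5252,-.3290,.0725,73,1,0,4)
```

```text
19.875 [ 0.5249 -0.329   0.0763] [179.9981   0.0002  73.0027] [ 0.4721 -0.6621 -0.5398] 0.41808827625531547 30.307264924049377
step mm 3.8039257968728832 deg 0.003322611834476556
{"offset": [[0.0001, 0.0006, 0.0076]], "dr": [[0.0, 0.0, 0.0]]}
```

Position is good. I lower in small steps past lip height (0.0696) to the seat (about 0.064).

Emit:
{"fn": "drive_tool", "kwargs": {"offset": [[0,0.0005,0.006],[0,0,0.006],[0,0,0.003],[0,0,0],[0,0,0]], "dr": [[0,0,0],[0,0,0],[0,0,0],[0,0,0],[0,0,0]], "fingers": [0,0,0,0,0]}}

```text
time: 20.5
eef_pos: [0.525, -0.3291, 0.0688]
eef_rot: [3.142, 0.0, 1.274]
force: [-0.2, 0.4, -0.6]
finger_gap: 0.416
grip_force: 30.3
```

Emit:
{"fn": "drive_tool", "kwargs": {"offset": [[0,0,0.003],[0,0,0.003],[0,0,0.002],[0,0,0],[0,0,0]], "dr": [[0,0,0],[0,0,0],[0,0,0],[0,0,0],[0,0,0]], "fingers": [0,0,0,0,0]}}

```text
time: 21.12
eef_pos: [0.525, -0.3291, 0.0648]
eef_rot: [3.142, 0.0, 1.274]
force: [0.3, 0.6, -0.8]
finger_gap: 0.412
grip_force: 30.3
```

Emit:
{"fn": "drive_tool", "kwargs": {"offset": [[0,0,0.001],[0,0,0.001],[0,0,0],[0,0,0],[0,0,0]], "dr": [[0,0,0],[0,0,0],[0,0,0],[0,0,0],[0,0,0]], "fingers": [0,0,0,0,0]}}

```text
time: 21.75
eef_pos: [0.5251, -0.3291, 0.0641]
eef_rot: [3.141, 0.0, 1.274]
force: [-2.3, 1.3, 5.4]
finger_gap: 0.413
grip_force: 31.0
```

Emit:
{"fn": "drive_tool", "kwargs": {"offset": [[0,0,0],[0,0,0],[0,0,0],[0,0,0],[0,0,0]], "dr": [[0,0,0],[0,0,0],[0,0,0],[0,0,0],[0,0,0]], "fingers": [0.43,0.46,0.5,0.6,0.7]}}

```text
time: 22.38
eef_pos: [0.525, -0.3291, 0.0638]
eef_rot: [3.142, 0.0, 1.274]
force: [1.0, 0.6, 0.1]
finger_gap: 0.702
grip_force: 0.0
```

Emit:
{"fn": "drive_tool", "kwargs": {"offset": [[0,0,-0.03],[0,0,-0.06],[0,0,-0.1],[0,0,-0.06],[0,0,0]], "dr": [[0,0,0],[0,0,0],[0,0,0],[0,0,0],[0,0,0]], "fingers": [0.7,0.7,1,1,1]}}

```text
time: 23.0
eef_pos: [0.526, -0.3298, 0.1924]
eef_rot: [3.136, 0.002, 1.274]
force: [-0.7, -0.4, -0.5]
finger_gap: 0.999
grip_force: 0.0
```

Run:
```python
from h import *
st();plan(.434,.172,.185,107.5,12,0,3)
t=pickle.load(open('pics/top0.pkl','rb'));s=pickle.load(open('pics/side0.pkl','rb'))
a=crop(t,172,222,212,258,11,None);b=crop(s,280,212,320,262,7.9,None)
m=np.zeros((396,770,3),np.uint8);m[:a.shape[0],:440]=a;m[:b.shape[0],450:450+b.shape[1]]=b;cv2.imwrite('pics/d6.png',m)
```

```text
23.0 [ 0.526  -0.3298  0.1924] [179.6965   0.1061  72.9938] [-0.7242 -0.3675 -0.4583] 0.9992663869869314 0.0
step mm 42.51847947819749 deg 2.8756106800460928
{"offset": [[0.075, -0.039, 0.001], [0.077, -0.035, 0.001], [0.079, -0.031, 0.001], [0.081, -0.027, 0.001], [0.082, -0.023, 0.001]], "dr": [[0.0, 0.0, -0.008], [0.0, 0.0, -0.008], [0.0, 0.0, -0.008], [0.0, 0.0, -0.008], [0.0, 0.0, -0.008]]}
{"offset": [[0.083, -0.019, 0.001], [0.084, -0.015, 0.001], [0.084, -0.011, 0.001], [0.085, -0.007, 0.001], [0.085, -0.002, 0.001]], "dr": [[0.0, 0.0, -0.008], [0.0, 0.0, -0.008], [0.0, 0.0, -0.008], [0.0, 0.0, -0.008], [0.0, 0.0, -0.008]]}
{"offset": [[0.085, 0.002, 0.001], [0.085, 0.006, 0.001]], "dr": [[0.0, 0.0, -0.008], [0.0, 0.0, -0.008]]}
```

View pics/d6.png

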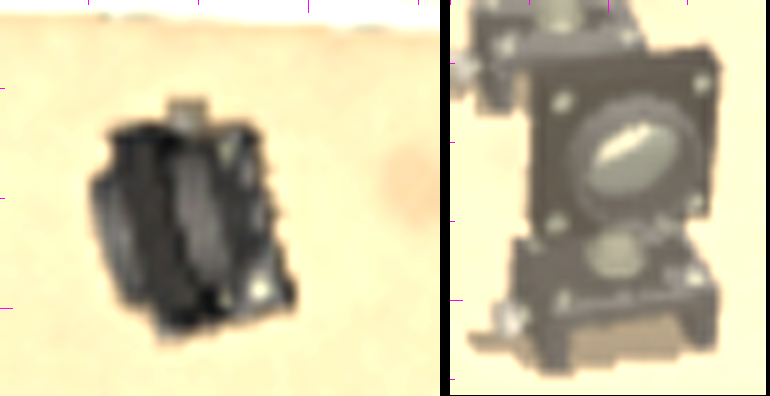

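In the top crop, the lens plate's top edge runs (128,133)→(185,328), tilted about 16°, and the foot's right edge runs (260,130)→(295,300). In the side crop the plate's top corners are at (530,52) and (715,45).

Run:
```python
from h import *
t=pickle.load(open('pics/top0.pkl','rb'));s=pickle.load(open('pics/side0.pkl','rb'))
A=lambda x,y:(x/11+172-.45,y/11+222-.45);B=lambda x,y:((x-450)/7.9+280-.44,y/7.9+212-.44)
print(tri(t,[A(156.5,230.5)],s,[B(624,50)]));print(plane(t,[A(156.5,230.5),A(128,133),A(185,328)],.094))
F=plane(t,[A(260,130),A(295,300),A(277,215)],.024);print(F)
a=np.radians(16.8);print('foot centre', F[2,:2]+.02*np.array([-np.sin(a),np.cos(a)]))
print('barrel L/R mid',plane(t,[A(108,245),A(200,230)],.067))
```

```text
[[0.4302 0.1756 0.0959 0.0013]]
[[0.4297 0.176  0.094 ]
 [0.4562 0.1856 0.094 ]
 [0.4034 0.1666 0.094 ]]
[[0.4634 0.1616 0.024 ]
 [0.4142 0.1486 0.024 ]
 [0.4386 0.1553 0.024 ]]
foot centre [0.4329 0.1744]
barrel L/R mid [[0.4267 0.195  0.067 ]
 [0.4315 0.1693 0.067 ]]
```

Emit:
{"fn": "drive_tool", "kwargs": {"offset": [[0.075,-0.039,0.001],[0.077,-0.035,0.001],[0.079,-0.031,0.001],[0.081,-0.027,0.001],[0.082,-0.023,0.001]], "dr": [[0,0,-0.008],[0,0,-0.008],[0,0,-0.008],[0,0,-0.008],[0,0,-0.008]], "fingers": [1,1,1,1,1]}}

```text
time: 23.62
eef_pos: [0.4865, -0.1188, 0.1859]
eef_rot: [-3.141, -0.0, 1.527]
force: [0.7, 0.2, 0.5]
finger_gap: 1.003
grip_force: 0.0
```

Emit:
{"fn": "drive_tool", "kwargs": {"offset": [[0.083,-0.019,0.001],[0.084,-0.015,0.001],[0.084,-0.011,0.001],[0.085,-0.007,0.001],[0.085,-0.002,0.001]], "dr": [[0,0,-0.008],[0,0,-0.008],[0,0,-0.008],[0,0,-0.008],[0,0,-0.008]], "fingers": [1,1,1,1,1]}}

```text
time: 24.25
eef_pos: [0.4479, 0.0903, 0.1835]
eef_rot: [-3.141, -0.0, 1.778]
force: [-0.1, 0.7, 0.9]
finger_gap: 0.999
grip_force: 0.0
```

Emit:
{"fn": "drive_tool", "kwargs": {"offset": [[0.085,0.002,0.001],[0.085,0.006,0.001],[0,0,0],[0,0,0],[0,0,0]], "dr": [[0,0,-0.008],[0,0,-0.008],[0,0,0],[0,0,0],[0,0,0]], "fingers": [1,1,1,1,1]}}

```text
time: 24.88
eef_pos: [0.4332, 0.1718, 0.1827]
eef_rot: [-3.141, 0.0, 1.876]
force: [-0.5, 0.5, 0.2]
finger_gap: 1.001
grip_force: 0.0
```

Run:
```python
from h import *
from station import robot
st();plan(.431,.178,.12,106.8,1,0,4)
t=robot.snapshot('top');s=robot.snapshot('side');pickle.dump((t,s),open('pics/5.pkl','wb'))
a=crop(t,315,190,385,240,7,None);b=crop(s,240,110,300,190,4.7,None)
m=np.zeros((380,780,3),np.uint8);m[:a.shape[0],:490]=a;m[:b.shape[0],495:495+b.shape[1]]=b;cv2.imwrite('pics/d7.png',m)
```

```text
24.875 [0.4332 0.1718 0.1827] [-179.983     0.0062  107.4686] [-0.48    0.5297  0.1644] 1.0011172088006914 0.0
step mm 63.043498844942704 deg 0.668837070191035
{"offset": [[0.0131, -0.0004, 0.1254]], "dr": [[-0.0, 0.0, 0.0019]]}
```

View pics/d7.png

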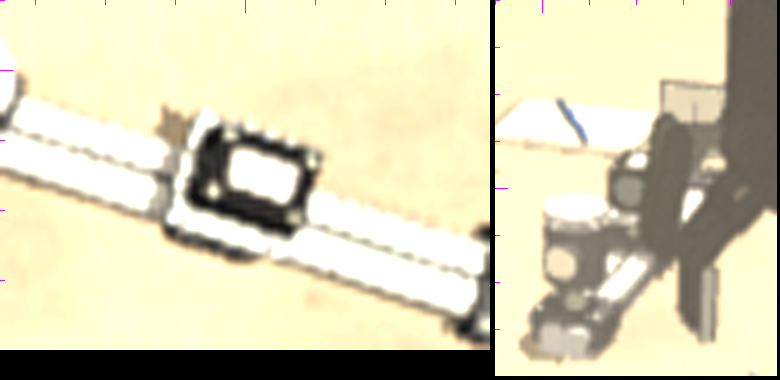

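The top crop shows the filter lying square inside the table's lips, at (260,175). The lens measures (0.431, 0.1755), with the plate top triangulated at 0.096, which is right.

Emit:
{"fn": "drive_tool", "kwargs": {"offset": [[0.0084,-0.002,0.06],[0,0,0.08],[0,0,0.08],[0,0,0.05],[0,0,0]], "dr": [[0,0,0.0023],[0,0,0],[0,0,0],[0,0,0],[0,0,0]], "fingers": [1,1,1,1,1]}}

```text
time: 25.6
eef_pos: [0.4301, 0.1757, 0.0466]
eef_rot: [-3.138, -0.0, 1.862]
force: [0.3, -0.1, 0.1]
finger_gap: 0.998
grip_force: 0.0
```

Emit:
{"fn": "drive_tool", "kwargs": {"offset": [[0,0,0],[0,0,0],[0,0,0],[0,0,0],[0,0,0]], "dr": [[0,0,0],[0,0,0],[0,0,0],[0,0,0],[0,0,0]], "fingers": [0.9,0.8,0.7,0.5,0.2], "newtons": 40}}

```text
time: 26.22
eef_pos: [0.4312, 0.1765, 0.0485]
eef_rot: [3.141, 0.0, 1.863]
force: [-0.4, 0.2, 6.6]
finger_gap: 0.631
grip_force: 40.5
```

Emit:
{"fn": "drive_tool", "kwargs": {"offset": [[0,0,0],[0,0,0],[0,0,-0.01],[0,0,-0.02],[0,0,-0.05]], "dr": [[0,0,0],[0,0,0],[0,0,0],[0,0,0],[0,0,0]], "fingers": [0,0,0,0,0]}}

```text
time: 26.85
eef_pos: [0.4303, 0.1762, 0.0881]
eef_rot: [-3.14, 0.0, 1.863]
force: [0.3, -0.0, -0.7]
finger_gap: 0.627
grip_force: 42.6
```

Emit:
{"fn": "drive_tool", "kwargs": {"offset": [[0,0,-0.08],[0,0,-0.09],[0,0,-0.04],[0,0,0],[0,0,0]], "dr": [[0,0,0],[0,0,0],[0,0,0],[0,0,0],[0,0,0]], "fingers": [0,0,0,0,0]}}

```text
time: 27.48
eef_pos: [0.4303, 0.1762, 0.192]
eef_rot: [-3.14, 0.0, 1.863]
force: [0.7, -1.0, -2.5]
finger_gap: 0.626
grip_force: 42.8
```

Run:
```python
from h import *
st();plan(.5451,-.2623,.19,73,15,0,3)
```

```text
27.475 [0.4303 0.1762 0.192 ] [-179.9224    0.0004  106.7252] [ 0.6701 -0.9518 -2.5291] 0.6262807600173314 42.83471703529358
step mm 30.221796420270778 deg 2.248353200778823
{"offset": [[-0.06, -0.002, 0.0], [-0.06, 0.0, 0.0], [-0.06, 0.003, 0.0], [-0.06, 0.005, 0.0], [-0.06, 0.007, 0.0]], "dr": [[-0.0, 0.0, 0.006], [-0.0, 0.0, 0.006], [-0.0, 0.0, 0.006], [-0.0, 0.0, 0.006], [-0.0, 0.0, 0.006]]}
{"offset": [[-0.06, 0.01, 0.0], [-0.059, 0.012, 0.0], [-0.059, 0.014, 0.0], [-0.058, 0.017, 0.0], [-0.057, 0.019, 0.0]], "dr": [[-0.0, 0.0, 0.006], [-0.0, 0.0, 0.006], [-0.0, 0.0, 0.006], [-0.0, 0.0, 0.006], [-0.0, 0.0, 0.006]]}
{"offset": [[-0.057, 0.021, 0.0], [-0.056, 0.023, 0.0], [-0.055, 0.025, 0.0], [-0.054, 0.028, 0.0], [-0.053, 0.03, 0.0]], "dr": [[-0.0, 0.0, 0.006], [-0.0, 0.0, 0.006], [-0.0, 0.0, 0.006], [-0.0, 0.0, 0.006], [-0.0, 0.0, 0.006]]}
```

Emit:
{"fn": "drive_tool", "kwargs": {"offset": [[-0.06,-0.002,0],[-0.06,0,0],[-0.06,0.003,0],[-0.06,0.005,0],[-0.06,0.007,0]], "dr": [[0,0,0.006],[0,0,0.006],[0,0,0.006],[0,0,0.006],[0,0,0.006]], "fingers": [0,0,0,0,0]}}

```text
time: 28.1
eef_pos: [0.469, 0.0301, 0.1915]
eef_rot: [-3.139, -0.0, 1.673]
force: [0.2, -0.2, -2.3]
finger_gap: 0.626
grip_force: 42.8
```

Emit:
{"fn": "drive_tool", "kwargs": {"offset": [[-0.06,0.01,0],[-0.059,0.012,0],[-0.059,0.014,0],[-0.058,0.017,0],[-0.057,0.019,0]], "dr": [[0,0,0.006],[0,0,0.006],[0,0,0.006],[0,0,0.006],[0,0,0.006]], "fingers": [0,0,0,0,0]}}

```text
time: 28.72
eef_pos: [0.5092, -0.1154, 0.1913]
eef_rot: [-3.139, -0.001, 1.484]
force: [0.1, 0.3, -2.4]
finger_gap: 0.627
grip_force: 42.7
```

Emit:
{"fn": "drive_tool", "kwargs": {"offset": [[-0.057,0.021,0],[-0.056,0.023,0],[-0.055,0.025,0],[-0.054,0.028,0],[-0.053,0.03,0]], "dr": [[0,0,0.006],[0,0,0.006],[0,0,0.006],[0,0,0.006],[0,0,0.006]], "fingers": [0,0,0,0,0]}}

```text
time: 29.35
eef_pos: [0.5501, -0.2614, 0.191]
eef_rot: [-3.139, -0.001, 1.296]
force: [0.4, -0.8, -2.5]
finger_gap: 0.628
grip_force: 42.7
```

Emit:
{"fn": "drive_tool", "kwargs": {"offset": [[0,0,0],[0,0,0],[0,0,0],[0,0,0],[0,0,0]], "dr": [[0,0,0],[0,0,0],[0,0,0],[0,0,0],[0,0,0]], "fingers": [0,0,0,0,0]}}

```text
time: 29.98
eef_pos: [0.5504, -0.2604, 0.1929]
eef_rot: [3.141, 0.0, 1.298]
force: [-0.8, 0.6, -2.6]
finger_gap: 0.627
grip_force: 42.8
```

Run:
```python
from h import *
st();plan(.5451,-.2623,.19,73,1,0,4)
```

```text
29.975 [ 0.5504 -0.2604  0.1929] [179.9893   0.0008  74.3508] [-0.8141  0.5763 -2.5673] 0.6274744143702732 42.78486683964729
step mm 6.373780278217226 deg 1.3508271808739647
{"offset": [[-0.0066, -0.0093, 0.0058]], "dr": [[0.0, 0.0, 0.0038]]}
```

Emit:
{"fn": "drive_tool", "kwargs": {"offset": [[-0.0066,-0.0093,0],[0,0,0.07],[0,0,0.08],[0,0,0.06],[0,0,0.016]], "dr": [[0,0,0.0038],[0,0,0],[0,0,0],[0,0,0],[0,0,0]], "fingers": [0,0,0,0,0]}}

```text
time: 30.6
eef_pos: [0.544, -0.2623, 0.0782]
eef_rot: [-3.139, -0.001, 1.272]
force: [-0.4, 0.2, -2.4]
finger_gap: 0.627
grip_force: 42.8
```

Emit:
{"fn": "drive_tool", "kwargs": {"offset": [[0,0,0],[0,0,0],[0,0,0],[0,0,0],[0,0,0]], "dr": [[0,0,0],[0,0,0],[0,0,0],[0,0,0],[0,0,0]], "fingers": [0,0,0,0,0]}}

```text
time: 31.22
eef_pos: [0.5451, -0.2627, 0.08]
eef_rot: [3.141, 0.0, 1.273]
force: [-0.1, 0.5, -2.5]
finger_gap: 0.629
grip_force: 42.8
```

Run:
```python
from h import *
st();plan(.5451,-.2623,.075,73,1,0,4)
```

```text
31.225 [ 0.5451 -0.2627  0.08  ] [179.9826   0.0048  72.9588] [-0.1317  0.4886 -2.4732] 0.629232804672991 42.83137634396553
step mm 5.035898449107858 deg 0.045009667177753385
{"offset": [[0.0007, -0.0002, 0.01]], "dr": [[0.0, 0.0, -0.0001]]}
```

Emit:
{"fn": "drive_tool", "kwargs": {"offset": [[0.0007,0,0.01],[0,0,0.008],[0,0,0.006],[0,0,0],[0,0,0]], "dr": [[0,0,0],[0,0,0],[0,0,0],[0,0,0],[0,0,0]], "fingers": [0,0,0,0,0]}}

```text
time: 31.85
eef_pos: [0.5452, -0.2623, 0.0679]
eef_rot: [3.141, 0.0, 1.273]
force: [-0.6, -0.0, -1.7]
finger_gap: 0.626
grip_force: 42.8
```

Below the rail-top contact height with no contact, so I keep lowering.

Emit:
{"fn": "drive_tool", "kwargs": {"offset": [[0,0,0.007],[0,0,0.007],[0,0,0.006],[0,0,0.002],[0,0,0]], "dr": [[0,0,0],[0,0,0],[0,0,0],[0,0,0],[0,0,0]], "fingers": [0,0,0,0,0]}}

```text
time: 32.48
eef_pos: [0.5451, -0.2623, 0.0567]
eef_rot: [-3.141, -0.0, 1.273]
force: [0.0, 0.2, -2.4]
finger_gap: 0.626
grip_force: 42.8
```

Emit:
{"fn": "drive_tool", "kwargs": {"offset": [[0,0,0.002],[0,0,0.002],[0,0,0.001],[0,0,0],[0,0,0]], "dr": [[0,0,0],[0,0,0],[0,0,0],[0,0,0],[0,0,0]], "fingers": [0,0,0,0,0]}}

```text
time: 33.1
eef_pos: [0.5452, -0.2623, 0.0545]
eef_rot: [3.141, 0.0, 1.273]
force: [-2.3, 0.2, 3.3]
finger_gap: 0.621
grip_force: 43.2
```

Emit:
{"fn": "drive_tool", "kwargs": {"offset": [[0,0,0],[0,0,0],[0,0,0],[0,0,0],[0,0,0]], "dr": [[0,0,0],[0,0,0],[0,0,0],[0,0,0],[0,0,0]], "fingers": [0.64,0.68,0.75,0.9,1]}}

```text
time: 33.72
eef_pos: [0.5451, -0.2623, 0.0543]
eef_rot: [-3.142, 0.0, 1.273]
force: [-0.2, -0.6, 0.8]
finger_gap: 0.998
grip_force: 0.0
```

Emit:
{"fn": "drive_tool", "kwargs": {"offset": [[0,0,-0.03],[0,0,-0.06],[0,0,-0.1],[0,0,-0.08],[0,0,0]], "dr": [[0,0,0],[0,0,0],[0,0,0],[0,0,0],[0,0,0]], "fingers": [1,1,1,1,1]}}

```text
time: 34.35
eef_pos: [0.5465, -0.263, 0.1937]
eef_rot: [3.135, 0.002, 1.273]
force: [-0.5, -0.2, 0.5]
finger_gap: 0.998
grip_force: 0.0
```

Run:
```python
from h import *
st();plan(.447,.039,.185,103,10,0,3)
```

```text
34.35 [ 0.5465 -0.263   0.1937] [179.6198   0.0875  72.9591] [-0.469  -0.2235  0.5483] 0.9984701667668444 0.0
step mm 31.812326330337246 deg 3.004310010651309
{"offset": [[0.052, -0.037, 0.001], [0.054, -0.034, 0.001], [0.055, -0.031, 0.001], [0.057, -0.028, 0.002], [0.058, -0.025, 0.002]], "dr": [[0.0, 0.0, -0.008], [0.0, 0.0, -0.008], [0.0, 0.0, -0.008], [0.0, 0.0, -0.008], [0.0, 0.0, -0.008]]}
{"offset": [[0.06, -0.022, 0.002], [0.061, -0.019, 0.002], [0.062, -0.016, 0.002], [0.062, -0.012, 0.002], [0.063, -0.009, 0.002]], "dr": [[0.0, 0.0, -0.008], [0.0, 0.0, -0.008], [0.0, 0.0, -0.008], [0.0, 0.0, -0.008], [0.0, 0.0, -0.008]]}
```

Emit:
{"fn": "drive_tool", "kwargs": {"offset": [[0.052,-0.037,0.001],[0.054,-0.034,0.001],[0.055,-0.031,0.001],[0.057,-0.028,0.002],[0.058,-0.025,0.002]], "dr": [[0,0,-0.0083],[0,0,-0.0083],[0,0,-0.0083],[0,0,-0.0083],[0,0,-0.0083]], "fingers": [1,1,1,1,1]}}

```text
time: 34.98
eef_pos: [0.4947, -0.1105, 0.1856]
eef_rot: [-3.141, -0.0, 1.536]
force: [1.1, 0.1, 0.2]
finger_gap: 0.997
grip_force: 0.0
```

Emit:
{"fn": "drive_tool", "kwargs": {"offset": [[0.06,-0.022,0.002],[0.061,-0.019,0.002],[0.062,-0.016,0.002],[0.062,-0.012,0.002],[0.063,-0.009,0.002]], "dr": [[0,0,-0.0083],[0,0,-0.0083],[0,0,-0.0083],[0,0,-0.0083],[0,0,-0.0083]], "fingers": [1,1,1,1,1]}}

```text
time: 35.6
eef_pos: [0.4453, 0.0408, 0.1806]
eef_rot: [-3.141, -0.0, 1.797]
force: [-0.6, 1.1, 0.3]
finger_gap: 1.001
grip_force: 0.0
```

Emit:
{"fn": "drive_tool", "kwargs": {"offset": [[0,0,0.03],[0,0,0],[0,0,0],[0,0,0],[0,0,0]], "dr": [[0,0,0],[0,0,0],[0,0,0],[0,0,0],[0,0,0]], "fingers": [1,1,1,1,1]}}

```text
time: 36.22
eef_pos: [0.4462, 0.0396, 0.166]
eef_rot: [3.141, 0.0, 1.794]
force: [-0.6, -0.3, 0.1]
finger_gap: 1.001
grip_force: 0.0
```

Run:
```python
from h import *
from station import robot
st();plan(.447,.039,.043,103,1,0,4)
t=robot.snapshot('top');s=robot.snapshot('side');pickle.dump((t,s),open('pics/6.pkl','wb'))
t0=pickle.load(open('pics/top0.pkl','rb'))
a=crop(t,300,190,395,240,5,None);b=crop(s,240,110,290,190,5.8,None);c=crop(t0,222,224,248,254,7,None)
m=np.zeros((465,780,3),np.uint8);m[:a.shape[0],:475]=a;m[:b.shape[0],485:485+b.shape[1]]=b;m[253:463,:c.shape[1]]=c;cv2.imwrite('pics/d8.png',m)
```

```text
36.225 [0.4462 0.0396 0.166 ] [179.9812   0.0051 102.8002] [-0.6231 -0.3079  0.107 ] 1.000957130572869 0.0
step mm 122.98057257334408 deg 0.20073087188386513
{"offset": [[-0.0015, 0.0012, 0.246]], "dr": [[0.0001, 0.0, -0.0006]]}
```

View pics/d8.png

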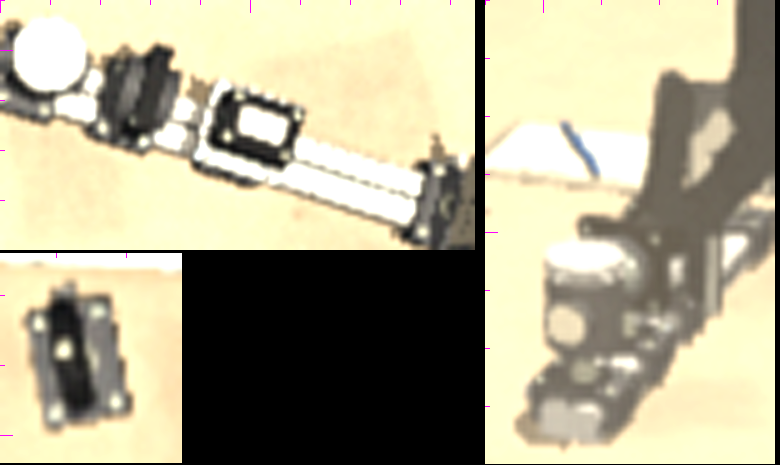

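In d8 the lens stands on the rail at (135,95) between the lamp and the table, with its foot bolts at (103,127) and (142,142). The inset shows the iris foot bolts at (38,70), (100,58), (115,149) and (55,160).

Run:
```python
from h import *
t,s=pickle.load(open('pics/6.pkl','rb'));t0=pickle.load(open('pics/top0.pkl','rb'))
C=np.array([.5255,-.3304]);u=np.array([-.2916,-.9565])
P=plane(t,[(122.5/5+299.6,134.5/5+189.6)],.03)[0];d=P[:2]-C;print('lens bolts',P,d@u,d@np.array([.9565,-.2916]))
b=plane(t0,[(x/7+221.57,y/7+223.57) for x,y in((38,70),(100,58),(115,149),(55,160))],.024);print(b,b.mean(0))
e=(b[0]+b[1]-b[2]-b[3])[:2];print('y angle',np.degrees(np.arctan2(e[1],e[0])))
e=(b[0]+b[3]-b[2]-b[1])[:2];print('x angle',np.degrees(np.arctan2(e[1],e[0]))-90)
```

```text
lens bolts [ 0.5271 -0.2545  0.03  ] -0.07309961643183495 -0.02059097078342614
[[0.4651 0.0586 0.024 ]
 [0.4713 0.0301 0.024 ]
 [0.4298 0.0218 0.024 ]
 [0.4241 0.0492 0.024 ]] [0.4476 0.0399 0.024 ]
y angle 12.122030963517345
x angle 11.988724109511125
```

Emit:
{"fn": "drive_tool", "kwargs": {"offset": [[-0.0005,0.0025,0.06],[0,0,0.07],[0,0,0.07],[0,0,0.046],[0,0,0]], "dr": [[0,0,0.0014],[0,0,0],[0,0,0],[0,0,0],[0,0,0]], "fingers": [1,1,1,1,1]}}

```text
time: 36.95
eef_pos: [0.4465, 0.0399, 0.0418]
eef_rot: [-3.139, -0.001, 1.786]
force: [-0.1, -0.2, 0.0]
finger_gap: 0.998
grip_force: 0.0
```

Emit:
{"fn": "drive_tool", "kwargs": {"offset": [[0,0,0],[0,0,0],[0,0,0],[0,0,0],[0,0,0]], "dr": [[0,0,0],[0,0,0],[0,0,0],[0,0,0],[0,0,0]], "fingers": [0.9,0.8,0.7,0.5,0.2]}}

```text
time: 37.58
eef_pos: [0.4476, 0.0399, 0.0436]
eef_rot: [3.141, 0.0, 1.786]
force: [-3.3, -0.0, 12.0]
finger_gap: 0.598
grip_force: 39.4
```

Emit:
{"fn": "drive_tool", "kwargs": {"offset": [[0,0,0],[0,0,0],[0,0,0],[0,0,0],[0,0,0]], "dr": [[0,0,0],[0,0,0],[0,0,0],[0,0,0],[0,0,0]], "fingers": [0,0,0,0,0]}}

```text
time: 38.2
eef_pos: [0.4476, 0.0399, 0.0436]
eef_rot: [3.141, 0.0, 1.786]
force: [-4.1, -0.3, 11.6]
finger_gap: 0.596
grip_force: 39.4
```

Emit:
{"fn": "drive_tool", "kwargs": {"offset": [[0,0,-0.02],[0,0,-0.04],[0,0,-0.08],[0,0,-0.1],[0,0,-0.06]], "dr": [[0,0,0],[0,0,0],[0,0,0],[0,0,0],[0,0,0]], "fingers": [0,0,0,0,0]}}

```text
time: 38.83
eef_pos: [0.4475, 0.04, 0.1954]
eef_rot: [3.139, 0.0, 1.786]
force: [0.4, -0.4, -3.2]
finger_gap: 0.594
grip_force: 42.5
```

Run:
```python
from h import *
st();plan(.5040,-.3971,.19,73,15,0,3)
```

```text
38.825 [0.4475 0.04   0.1954] [179.8711   0.027  102.3333] [ 0.3758 -0.3836 -3.1544] 0.5936625048727022 42.547776424326
step mm 29.38251487097661 deg 1.9555748042203915
{"offset": [[-0.059, -0.005, 0.001], [-0.059, -0.003, 0.001], [-0.059, -0.001, 0.001], [-0.059, 0.001, 0.001], [-0.059, 0.003, 0.001]], "dr": [[0.0, -0.0, 0.005], [0.0, -0.0, 0.005], [0.0, -0.0, 0.005], [0.0, -0.0, 0.005], [0.0, -0.0, 0.005]]}
{"offset": [[-0.059, 0.005, 0.001], [-0.058, 0.007, 0.001], [-0.058, 0.009, 0.001], [-0.058, 0.011, 0.001], [-0.057, 0.013, 0.001]], "dr": [[0.0, -0.0, 0.005], [0.0, -0.0, 0.005], [0.0, -0.0, 0.005], [0.0, -0.0, 0.005], [0.0, -0.0, 0.005]]}
{"offset": [[-0.057, 0.015, 0.001], [-0.056, 0.017, 0.001], [-0.056, 0.019, 0.001], [-0.055, 0.021, 0.001], [-0.054, 0.022, 0.001]], "dr": [[0.0, -0.0, 0.005], [0.0, -0.0, 0.005], [0.0, -0.0, 0.005], [0.0, -0.0, 0.005], [0.0, -0.0, 0.005]]}
```

Emit:
{"fn": "drive_tool", "kwargs": {"offset": [[-0.059,-0.005,0],[-0.059,-0.003,0],[-0.059,-0.001,0],[-0.059,0.001,0],[-0.059,0.003,0]], "dr": [[0,0,0.0054],[0,0,0.0054],[0,0,0.0054],[0,0,0.0054],[0,0,0.0054]], "fingers": [0,0,0,0,0]}}

```text
time: 39.45
eef_pos: [0.4663, -0.1074, 0.1931]
eef_rot: [-3.142, -0.0, 1.615]
force: [-0.4, 0.4, -2.0]
finger_gap: 0.596
grip_force: 42.5
```

Emit:
{"fn": "drive_tool", "kwargs": {"offset": [[-0.059,0.005,0],[-0.058,0.007,0],[-0.058,0.009,0],[-0.058,0.011,0],[-0.057,0.013,0]], "dr": [[0,0,0.0054],[0,0,0.0054],[0,0,0.0054],[0,0,0.0054],[0,0,0.0054]], "fingers": [0,0,0,0,0]}}

```text
time: 40.08
eef_pos: [0.4856, -0.2529, 0.193]
eef_rot: [-3.141, -0.0, 1.446]
force: [-0.2, 0.1, -2.7]
finger_gap: 0.596
grip_force: 42.5
```

Emit:
{"fn": "drive_tool", "kwargs": {"offset": [[-0.057,0.015,0],[-0.056,0.017,0],[-0.056,0.019,0],[-0.055,0.021,0],[-0.054,0.022,0]], "dr": [[0,0,0.0054],[0,0,0.0054],[0,0,0.0054],[0,0,0.0054],[0,0,0.0054]], "fingers": [0,0,0,0,0]}}

```text
time: 40.7
eef_pos: [0.5053, -0.3984, 0.193]
eef_rot: [-3.141, -0.0, 1.276]
force: [-0.6, -0.2, -2.8]
finger_gap: 0.601
grip_force: 42.5
```

Emit:
{"fn": "drive_tool", "kwargs": {"offset": [[0,0,0],[0,0,0],[0,0,0],[0,0,0],[0,0,0]], "dr": [[0,0,0],[0,0,0],[0,0,0],[0,0,0],[0,0,0]], "fingers": [0,0,0,0,0]}}

```text
time: 41.32
eef_pos: [0.5056, -0.3974, 0.1929]
eef_rot: [3.142, 0.0, 1.278]
force: [-0.1, 0.0, -1.8]
finger_gap: 0.597
grip_force: 42.6
```

Run:
```python
from h import *
st();plan(.5040,-.3971,.074,73,1,0,4)
```

```text
41.325 [ 0.5056 -0.3974  0.1929] [179.9957   0.0011  73.1976] [-0.1195  0.0256 -1.7689] 0.597458464492471 42.61523650959134
step mm 118.94075472346753 deg 0.1976737674273091
{"offset": [[-0.0003, -0.0032, 0.2379]], "dr": [[0.0, 0.0, 0.0005]]}
```

Emit:
{"fn": "drive_tool", "kwargs": {"offset": [[-0.0003,-0.0032,0.03],[0,0,0.07],[0,0,0.08],[0,0,0.05],[0,0,0.006]], "dr": [[0,0,0.0005],[0,0,0],[0,0,0],[0,0,0],[0,0,0]], "fingers": [0,0,0,0,0]}}

```text
time: 41.95
eef_pos: [0.5028, -0.3964, 0.0722]
eef_rot: [-3.138, -0.002, 1.274]
force: [0.0, 0.3, -2.0]
finger_gap: 0.594
grip_force: 42.6
```

Emit:
{"fn": "drive_tool", "kwargs": {"offset": [[0,0,0],[0,0,0],[0,0,0],[0,0,0.006],[0,0,0]], "dr": [[0,0,0],[0,0,0],[0,0,0],[0,0,0],[0,0,0]], "fingers": [0,0,0,0,0]}}

```text
time: 42.58
eef_pos: [0.5038, -0.3973, 0.0716]
eef_rot: [-3.141, -0.0, 1.274]
force: [-0.7, -0.2, -3.1]
finger_gap: 0.596
grip_force: 42.6
```

Emit:
{"fn": "drive_tool", "kwargs": {"offset": [[0,0,0.005],[0,0,0.006],[0,0,0.004],[0,0,0],[0,0,0]], "dr": [[0,0,0],[0,0,0],[0,0,0],[0,0,0],[0,0,0]], "fingers": [0,0,0,0,0]}}

```text
time: 43.2
eef_pos: [0.504, -0.3974, 0.0643]
eef_rot: [3.142, 0.0, 1.274]
force: [0.6, 0.5, -2.3]
finger_gap: 0.598
grip_force: 42.6
```

Emit:
{"fn": "drive_tool", "kwargs": {"offset": [[0,0,0.005],[0,0,0.007],[0,0,0.007],[0,0,0.006],[0,0,0]], "dr": [[0,0,0],[0,0,0],[0,0,0],[0,0,0],[0,0,0]], "fingers": [0,0,0,0,0]}}

```text
time: 43.82
eef_pos: [0.5038, -0.3973, 0.0514]
eef_rot: [-3.141, -0.0, 1.274]
force: [0.0, -0.6, -3.0]
finger_gap: 0.598
grip_force: 42.6
```

Emit:
{"fn": "drive_tool", "kwargs": {"offset": [[0,0,0.002],[0,0,0.002],[0,0,0],[0,0,0],[0,0,0]], "dr": [[0,0,0],[0,0,0],[0,0,0],[0,0,0],[0,0,0]], "fingers": [0,0,0,0,0]}}

```text
time: 44.45
eef_pos: [0.5039, -0.3974, 0.0498]
eef_rot: [3.142, -0.0, 1.274]
force: [0.4, -0.5, -2.5]
finger_gap: 0.598
grip_force: 42.6
```

Emit:
{"fn": "drive_tool", "kwargs": {"offset": [[0,0,0.001],[0,0,0.001],[0,0,0.0005],[0,0,0],[0,0,0]], "dr": [[0,0,0],[0,0,0],[0,0,0],[0,0,0],[0,0,0]], "fingers": [0,0,0,0,0]}}

```text
time: 45.08
eef_pos: [0.504, -0.3975, 0.0496]
eef_rot: [3.141, 0.0, 1.274]
force: [-2.4, 3.5, 8.9]
finger_gap: 0.602
grip_force: 43.3
```

Seated. I release, rise, and swing away for a clear look.

Emit:
{"fn": "drive_tool", "kwargs": {"offset": [[0,0,0],[0,0,0],[0,0,0],[0,0,0],[0,0,0]], "dr": [[0,0,0],[0,0,0],[0,0,0],[0,0,0],[0,0,0]], "fingers": [0.62,0.66,0.75,0.9,1]}}

```text
time: 45.7
eef_pos: [0.504, -0.3974, 0.0485]
eef_rot: [3.142, -0.0, 1.274]
force: [0.5, -0.2, -0.1]
finger_gap: 1.0
grip_force: 0.0
```

Emit:
{"fn": "drive_tool", "kwargs": {"offset": [[0,0,-0.03],[0,0,-0.06],[0,0,-0.1],[0,0,-0.1],[0,0,0]], "dr": [[0,0,0],[0,0,0],[0,0,0],[0,0,0],[0,0,0]], "fingers": [1,1,1,1,1]}}

```text
time: 46.32
eef_pos: [0.5054, -0.3986, 0.199]
eef_rot: [3.134, 0.004, 1.274]
force: [0.6, -0.0, -1.0]
finger_gap: 1.004
grip_force: 0.0
```

Emit:
{"fn": "drive_tool", "kwargs": {"offset": [[0.08,-0.04,0],[0.1,-0.04,0],[0.1,-0.04,0],[0.1,-0.04,0],[0.1,-0.04,0]], "dr": [[0,0,0],[0,0,0],[0,0,0],[0,0,0],[0,0,0]], "fingers": [1,1,1,1,1]}}

```text
time: 46.95
eef_pos: [0.4779, -0.1369, 0.1935]
eef_rot: [-3.141, -0.0, 1.274]
force: [1.1, 0.7, 0.1]
finger_gap: 1.004
grip_force: 0.0
```

Emit:
{"fn": "drive_tool", "kwargs": {"offset": [[0.1,-0.02,0],[0.1,-0.02,0],[0.1,-0.02,0],[0.08,0,0],[0,0,0]], "dr": [[0,0,0],[0,0,0],[0,0,0],[0,0,0],[0,0,0]], "fingers": [1,1,1,1,1]}}

```text
time: 47.58
eef_pos: [0.5054, 0.0538, 0.1934]
eef_rot: [-3.141, -0.0, 1.277]
force: [-0.1, -0.1, 0.6]
finger_gap: 0.999
grip_force: 0.0
```

Run:
```python
from h import *
from station import robot
st()
t=robot.snapshot('top');s=robot.snapshot('side');pickle.dump((t,s),open('pics/7.pkl','wb'))
crop(t,300,185,400,250,8,'d9');crop(s,240,115,300,190,7.5,'d10')
```

```text
47.575 [0.5054 0.0538 0.1934] [-179.9859   -0.0062   73.1713] [-0.082  -0.144   0.6074] 0.9991472694327268 0.0
```

View pics/d9.png

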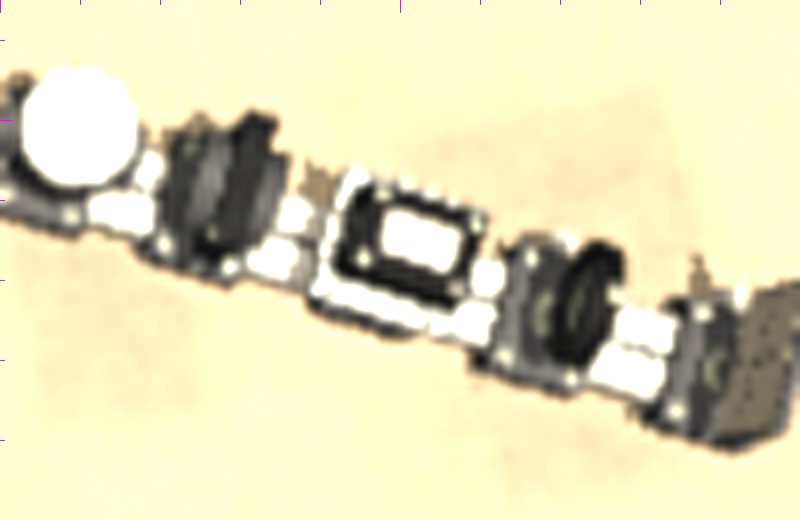

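View pics/d10.png

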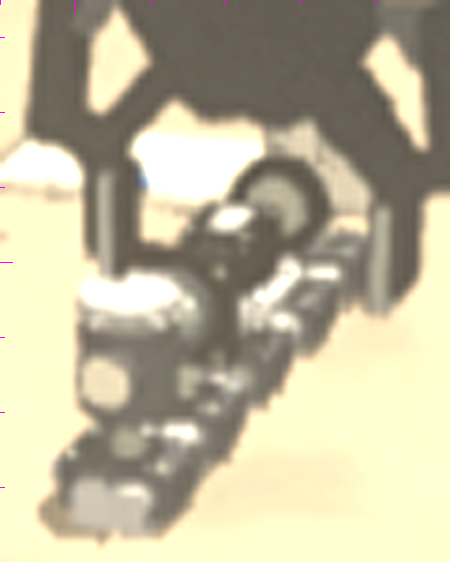

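In d9 all five stand in line. The near foot bolts are at lamp (72,215), lens (163,243)/(232,266), iris (505,355)/(571,377) and screen (675,410). d10 shows nothing tilted. I measure the spacing from the bolts.

Run:
```python
from h import *
t,s=pickle.load(open('pics/7.pkl','rb'))
g=cv2.resize(cv2.cvtColor(t['frame'],cv2.COLOR_RGB2GRAY),None,fx=8,fy=8,interpolation=cv2.INTER_CUBIC).astype(float)
C=np.array([.5255,-.3304]);u=np.array([-.2916,-.9565]);v=np.array([.9565,-.2916])
def bolt(x,y,z=.03,r=7):
    X=x+2400;Y=y+1480;w=g[Y-r:Y+r+1,X-r:X+r+1];w=np.clip(w-np.median(w),0,None)
    yy,xx=np.mgrid[-r:r+1,-r:r+1];X+=(w*xx).sum()/w.sum();Y+=(w*yy).sum()/w.sum()
    P=plane(t,[((X+.5)/8-.5,(Y+.5)/8-.5)],z)[0,:2]-C;return P@u*1e3,P@v*1e3
for n,p in dict(lamp=[(72,215)],lens=[(163,243),(232,266),(200,125)],iris=[(505,355),(571,377),(530,258)],screen=[(675,410),(703,312)]).items():
    print(n,[np.round(bolt(*q),1) for q in p])
for q in((363,258),(458,287),(478,220),(382,192)): print('filter screw',np.round(bolt(*q,z=.09),1))
```

```text
lamp [array([-125.8,  -21.1])]
lens [array([-86.8, -20.2]), array([-59. , -20.8]), array([-87.7,  33.1])]
iris [array([ 55.7, -20.8]), array([ 83.4, -21.4]), array([55.4, 20.8])]
screen [array([126.3, -20.6]), array([126.5,  20.7])]
filter screw [-20.4 -12.4]
filter screw [ 16.9 -12.9]
filter screw [16.9 14. ]
filter screw [-20.3  14.2]
```

The lens is about 3 mm too near the lamp, at −72.9 against −69.7. The iris (69.5) and table are within 1 mm. I regrip the lens and shift it 2.8 mm.

Run:
```python
from h import *
plan(.5451,-.2623,.193,73,10,0,4)
```

```text
step mm 31.65718868532564 deg 0.0056597826043595974
{"offset": [[-0.0577, 0.026, 0.0001], [-0.0577, 0.026, 0.0001], [-0.0577, 0.026, 0.0001], [-0.0577, 0.026, 0.0001], [-0.0577, 0.026, 0.0001]], "dr": [[-0.0, 0.0, 0.0], [-0.0, 0.0, 0.0], [-0.0, 0.0, 0.0], [-0.0, 0.0, 0.0], [-0.0, 0.0, 0.0]]}
{"offset": [[-0.0577, 0.026, 0.0001], [-0.0577, 0.026, 0.0001], [-0.0577, 0.026, 0.0001], [-0.0577, 0.026, 0.0001], [-0.0577, 0.026, 0.0001]], "dr": [[-0.0, 0.0, 0.0], [-0.0, 0.0, 0.0], [-0.0, 0.0, 0.0], [-0.0, 0.0, 0.0], [-0.0, 0.0, 0.0]]}
```

Emit:
{"fn": "drive_tool", "kwargs": {"offset": [[-0.0577,0.026,0],[-0.0577,0.026,0],[-0.0577,0.026,0],[-0.0577,0.026,0],[-0.0577,0.026,0]], "dr": [[0,0,0],[0,0,0],[0,0,0],[0,0,0],[0,0,0]], "fingers": [1,1,1,1,1]}}

```text
time: 48.3
eef_pos: [0.5247, -0.1074, 0.1935]
eef_rot: [-3.141, 0.0, 1.272]
force: [-0.1, -0.1, 0.3]
finger_gap: 1.0
grip_force: 0.0
```

Emit:
{"fn": "drive_tool", "kwargs": {"offset": [[-0.0577,0.026,0],[-0.0577,0.026,0],[-0.0577,0.026,0],[-0.0577,0.026,0],[-0.0577,0.026,0]], "dr": [[0,0,0],[0,0,0],[0,0,0],[0,0,0],[0,0,0]], "fingers": [1,1,1,1,1]}}

```text
time: 48.92
eef_pos: [0.5443, -0.2643, 0.1935]
eef_rot: [-3.141, 0.0, 1.272]
force: [0.3, 0.2, 0.1]
finger_gap: 1.001
grip_force: 0.0
```

Emit:
{"fn": "drive_tool", "kwargs": {"offset": [[0,0,0],[0,0,0],[0,0,0],[0,0,0],[0,0,0]], "dr": [[0,0,0],[0,0,0],[0,0,0],[0,0,0],[0,0,0]], "fingers": [1,1,1,1,1]}}

```text
time: 49.55
eef_pos: [0.5454, -0.2617, 0.1936]
eef_rot: [3.142, -0.0, 1.274]
force: [-0.1, 0.4, -0.2]
finger_gap: 0.997
grip_force: 0.0
```

Run:
```python
from h import *
st();plan(.5451,-.2623,.0545,73,1,0,4)
```

```text
49.55 [ 0.5454 -0.2617  0.1936] [179.9947  -0.0005  73.0204] [-0.1023  0.3957 -0.177 ] 0.9968963222551139 0.0
step mm 139.1479617694002 deg 0.021095858052765207
{"offset": [[-0.0013, -0.0002, 0.2783]], "dr": [[0.0, -0.0, 0.0001]]}
```

Emit:
{"fn": "drive_tool", "kwargs": {"offset": [[-0.0013,0,0.05],[0,0,0.09],[0,0,0.09],[0,0,0.048],[0,0,0]], "dr": [[0,0,0],[0,0,0],[0,0,0],[0,0,0],[0,0,0]], "fingers": [1,1,1,1,1]}}

```text
time: 50.18
eef_pos: [0.5443, -0.262, 0.053]
eef_rot: [-3.138, -0.001, 1.274]
force: [0.1, -0.4, 0.1]
finger_gap: 1.006
grip_force: 0.0
```

Emit:
{"fn": "drive_tool", "kwargs": {"offset": [[0,0,0],[0,0,0],[0,0,0],[0,0,0],[0,0,0]], "dr": [[0,0,0],[0,0,0],[0,0,0],[0,0,0],[0,0,0]], "fingers": [0.9,0.8,0.7,0.4,0]}}

```text
time: 50.8
eef_pos: [0.5454, -0.2629, 0.0554]
eef_rot: [3.141, 0.0, 1.274]
force: [-1.2, 1.5, 7.2]
finger_gap: 0.626
grip_force: 42.2
```

Emit:
{"fn": "drive_tool", "kwargs": {"offset": [[0,0,0],[0,0,-0.004],[0,0,0],[-0.003,0,0],[-0.0026,0,0]], "dr": [[0,0,0],[0,0,0],[0,0,0],[0,0,0],[0,0,0]], "fingers": [0,0,0,0,0]}}

```text
time: 51.42
eef_pos: [0.5442, -0.2654, 0.0564]
eef_rot: [-3.141, -0.0, 1.274]
force: [0.7, -0.8, -2.1]
finger_gap: 0.627
grip_force: 42.3
```

Emit:
{"fn": "drive_tool", "kwargs": {"offset": [[0,0,0],[0,0,0],[0,0,0.002],[0,0,0.001],[0,0,0]], "dr": [[0,0,0],[0,0,0],[0,0,0],[0,0,0],[0,0,0]], "fingers": [0,0,0,0,0]}}

```text
time: 52.05
eef_pos: [0.5443, -0.2653, 0.0554]
eef_rot: [3.142, 0.0, 1.274]
force: [-2.2, 1.8, 4.5]
finger_gap: 0.627
grip_force: 42.7
```

Emit:
{"fn": "drive_tool", "kwargs": {"offset": [[0,0,0],[0,0,0],[0,0,0],[0,0,0],[0,0,0]], "dr": [[0,0,0],[0,0,0],[0,0,0],[0,0,0],[0,0,0]], "fingers": [0.64,0.68,0.75,0.9,1]}}

```text
time: 52.68
eef_pos: [0.5443, -0.2654, 0.055]
eef_rot: [-3.142, 0.0, 1.274]
force: [0.9, 0.7, -0.1]
finger_gap: 0.999
grip_force: 0.0
```

Emit:
{"fn": "drive_tool", "kwargs": {"offset": [[0,0,-0.03],[0,0,-0.06],[0,0,-0.1],[0,0,-0.1],[0,0,0]], "dr": [[0,0,0],[0,0,0],[0,0,0],[0,0,0],[0,0,0]], "fingers": [1,1,1,1,1]}}

```text
time: 53.3
eef_pos: [0.546, -0.2663, 0.2052]
eef_rot: [3.134, 0.002, 1.274]
force: [0.4, -0.3, -1.0]
finger_gap: 0.999
grip_force: 0.0
```

Emit:
{"fn": "drive_tool", "kwargs": {"offset": [[0.08,-0.04,0],[0.1,-0.06,0],[0.1,-0.06,0],[0.1,-0.06,0],[0.1,-0.06,0]], "dr": [[0,0,0],[0,0,0],[0,0,0],[0,0,0],[0,0,0]], "fingers": [1,1,1,1,1]}}

```text
time: 53.92
eef_pos: [0.4797, 0.0067, 0.2]
eef_rot: [-3.141, -0.0, 1.274]
force: [1.1, 0.1, -1.0]
finger_gap: 0.998
grip_force: 0.0
```

Emit:
{"fn": "drive_tool", "kwargs": {"offset": [[0.08,-0.04,0],[0.08,-0.04,0],[0,0,0],[0,0,0],[0,0,0]], "dr": [[0,0,0],[0,0,0],[0,0,0],[0,0,0],[0,0,0]], "fingers": [1,1,1,1,1]}}

```text
time: 54.55
eef_pos: [0.4659, 0.0924, 0.2]
eef_rot: [-3.141, 0.0, 1.273]
force: [0.2, -0.6, -0.3]
finger_gap: 1.004
grip_force: 0.0
```

Run:
```python
from h import *
from station import robot
st()
t=robot.snapshot('top');s=robot.snapshot('side');pickle.dump((t,s),open('pics/8.pkl','wb'))
a=crop(t,300,185,400,250,5,None);b=crop(s,230,100,310,190,3.4,None);m=np.zeros((330,780,3),np.uint8);m[:325,:500]=a;m[:b.shape[0],505:505+b.shape[1]]=b;cv2.imwrite('pics/d11.png',m)
```

```text
54.55 [0.4659 0.0924 0.2   ] [-179.9931    0.01     72.9244] [ 0.2388 -0.5973 -0.3221] 1.0042358212111433 0.0
```

View pics/d11.png

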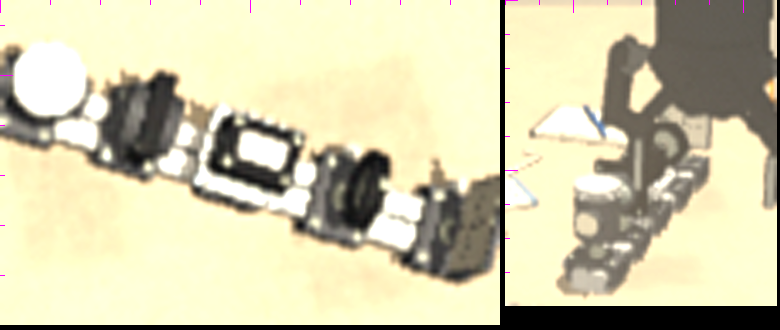

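In d11 the lens foot bolts are now at (107,155) and (150,168), and everything stands square and in line. One quick numeric check, then I hand in if it is good.

Run:
```python
from h import *
from station import robot
t,s=pickle.load(open('pics/8.pkl','rb'))
g=cv2.resize(cv2.cvtColor(t['frame'],cv2.COLOR_RGB2GRAY),None,fx=8,fy=8,interpolation=cv2.INTER_CUBIC).astype(float)
C=np.array([.5255,-.3304]);u=np.array([-.2916,-.9565])
def bolt(x,y,z=.03,r=7):
    X=x+2400;Y=y+1480;w=g[Y-r:Y+r+1,X-r:X+r+1];w=np.clip(w-np.median(w),0,None)
    yy,xx=np.mgrid[-r:r+1,-r:r+1];X+=(w*xx).sum()/w.sum();Y+=(w*yy).sum()/w.sum()
    P=plane(t,[((X+.5)/8-.5,(Y+.5)/8-.5)],z)[0,:2]-C;return P@u*1e3
L=np.mean([bolt(171,248),bolt(240,269)]);I=np.mean([bolt(505,355),bolt(571,377)]);a=bolt(72,215)-13.9;b=bolt(675,410)+13.9
print(a,L,I,b)
if abs(L-(a*.75+b*.25))<2 and abs(I-(a*.25+b*.75))<2: print(robot.hand_in())
```

```text
-139.75368139143424 -69.95824800342882 69.53044306795572 140.2314850891272
the job is handed in; nothing more can be done
None
```

The job is handed in: the table carries the filter at the middle of the rail, with the lens and iris seated within about 1 mm of even spacing and the mouse, objective case and lens tissue untouched; the judge's result was not shown.

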